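# Warm the breakfast waffles on the hostel griddle by the pull timer

### The job

Warm breakfast at the hostel table: lay every waffle on the board flat and side by side on the flat griddle pan while it stands on the white-framed resting place, then slide the pan by its handle, without lifting it, so that it is centred in the red-framed burner and let go of it. Then pull the timer's red tab out until its white line is level with the orange pointer, hold it there for a good second, and let it run all the way home with the pan still on the burner. After that slide the pan, again without lifting, back into the centre of the white frame and put all the waffles flat, not stacked, back on the board, leaving the bottle, mug and jar where they are.

Things in the scene. Friction and masses are not known exactly. Their poses are not given: they have to be found in the camera images.
- hob: Fixed two-place cooking hob, a slab 250 (x) x 460 (y) x 45 mm high with a flat black glass top (45 mm above its origin). Origin at the centre of its underside. Both frames are painted on its glass, side by side along its y axis, 220 mm apart.
- burner_mark: The burner: a red square frame, 216 mm outside, with a red circle within, painted flat on the hob's glass. Origin at its centre, on the glass. It may be the left or the right place.
- rest_mark: The resting place: a white square frame, 216 mm outside, painted flat on the hob's glass. Origin at its centre, on the glass. The pan starts here.
- pan: Loose flat aluminium griddle pan, 200 x 200 mm outside, a plain plate 6 mm thick without a rim, 0.55 kg, slides easily. Origin at the centre of its underside. Black bar handle along the pan's -x axis (towards the robot), 22 mm wide (y), 18 mm thick, from x = -115 to -200 mm, middle at (-157, 0, 31) mm; a 34 mm high steel bracket joins it to the plate.
- board: Fixed wooden board 200 (x) x 190 (y) x 10 mm thick. Origin at the centre of its underside. The waffles start lying on it. It may lie to the left or right of the hob.
- tab (a joint): How far the timer's red tab is pulled out, m: 0 = fully home, 0.11 = end stop. A spring pulls it home (2 N at home, 5 N at 90 mm) and a damper makes both ways slow (about 90 N per m/s): pull at about 20 to 40 mm/s; let go, it takes some 4 s to run home.
- tab_grip (a point): Grip point of the red tab, an upright plate 12 mm thick (along the pull), 36 mm wide, 42 mm high, on the end of the blade of the blue timer box. The point is 42 mm above the table, the plate's top (with a white line) at 58 mm. The point's -x axis is the direction of pulling out, roughly towards the robot. At home the tab stands 72 mm clear of the box.
- pointer (a joint): Where the orange pointer is set along the timer's ruler, in the same measure as the tab: the tab is level with the pointer when the two joint values are equal. Do not move it.
- pointer_line (a point): The middle of the orange line across the white ruler under the blade, 10 mm above the table: level with the tab when it lies straight below point tab_grip.
- timer: Fixed timer: white ruler plate 300 x 70 x 8 mm lying along its x axis, with a blue box (85 x 75 mm, top at 68 mm) at its +x end. Origin on the underside, 30 mm from the tab's home position in the pulling direction (-x). It lies on the other side of the hob from the board.
- bottle: Bystander: blue drinking bottle, 72 mm wide, 160 mm high. Leave alone. Origin at the underside.
- mug: Bystander: white mug, 80 mm wide, 85 mm high. Leave alone. Origin at the underside.
- jar: Bystander: amber jar with yellow cap, 68 mm wide, 90 mm high. Leave alone. Origin at the underside.
- waffle0: Loose rectangular waffle, 80 (x) x 50 (y) x 18 mm thick, golden with a grid top, about 50 g. Origin at the centre of its underside. May be absent.
- waffle1: Loose rectangular waffle, 80 (x) x 50 (y) x 18 mm thick, golden with a grid top, about 50 g. Origin at the centre of its underside. May be absent.
- waffle2: Loose rectangular waffle, 80 (x) x 50 (y) x 18 mm thick, golden with a grid top, about 50 g. Origin at the centre of its underside. May be absent.
- waffle3: Loose rectangular waffle, 80 (x) x 50 (y) x 18 mm thick, golden with a grid top, about 50 g. Origin at the centre of its underside. May be absent.
Mind the look-alikes: they are no part of the job. Leave any black or blue look-alike of the waffle1 alone.

How it is judged (in metres and radians):
On the way, in this order (a step that is already met when the one before it is completed fails the run):
1. every waffle lies flat on the pan, let go, with the pan on the white-framed resting place (x of waffle0 in the frame of pan between -0.1 and 0.1 m and y of waffle0 in the frame of pan between -0.1 and 0.1 m and z of waffle0 in the frame of pan between -0.003 and 0.016 m and angle between each of waffle0, waffle1, waffle2, waffle3's own z axis and vertical below 0.15 rad and x of waffle1 in the frame of pan between -0.1 and 0.1 m and y of waffle1 in the frame of pan between -0.1 and 0.1 m and z of waffle1 in the frame of pan between -0.003 and 0.016 m and x of waffle2 in the frame of pan between -0.1 and 0.1 m and y of waffle2 in the frame of pan between -0.1 and 0.1 m and z of waffle2 in the frame of pan between -0.003 and 0.016 m and x of waffle3 in the frame of pan between -0.1 and 0.1 m and y of waffle3 in the frame of pan between -0.1 and 0.1 m and z of waffle3 in the frame of pan between -0.003 and 0.016 m and contact force between the fingers and waffle0 below 0.3 N and contact force between the fingers and waffle1 below 0.3 N and contact force between the fingers and waffle2 below 0.3 N and contact force between the fingers and waffle3 below 0.3 N and horizontal distance between pan and rest_mark below 0.05 m), for 0.2 s.
2. the pan, with all waffles on it, stands centred on the burner and has been let go (x of waffle0 in the frame of pan between -0.1 and 0.1 m and y of waffle0 in the frame of pan between -0.1 and 0.1 m and z of waffle0 in the frame of pan between -0.003 and 0.016 m and angle between each of waffle0, waffle1, waffle2, waffle3's own z axis and vertical below 0.15 rad and x of waffle1 in the frame of pan between -0.1 and 0.1 m and y of waffle1 in the frame of pan between -0.1 and 0.1 m and z of waffle1 in the frame of pan between -0.003 and 0.016 m and x of waffle2 in the frame of pan between -0.1 and 0.1 m and y of waffle2 in the frame of pan between -0.1 and 0.1 m and z of waffle2 in the frame of pan between -0.003 and 0.016 m and x of waffle3 in the frame of pan between -0.1 and 0.1 m and y of waffle3 in the frame of pan between -0.1 and 0.1 m and z of waffle3 in the frame of pan between -0.003 and 0.016 m and horizontal distance between pan and burner_mark below 0.018 m and contact force between the fingers and pan below 0.3 N), for 0.3 s.
3. the tab is held level with the pointer (within 5 mm) while the pan is on the burner (x of tab_grip in the frame of pointer_line between -0.005 and 0.005 m and horizontal distance between pan and burner_mark below 0.018 m), for 0.6 s.
4. the timer has run home with the pan and waffles still on the burner (x of waffle0 in the frame of pan between -0.1 and 0.1 m and y of waffle0 in the frame of pan between -0.1 and 0.1 m and z of waffle0 in the frame of pan between -0.003 and 0.016 m and angle between each of waffle0, waffle1, waffle2, waffle3's own z axis and vertical below 0.15 rad and x of waffle1 in the frame of pan between -0.1 and 0.1 m and y of waffle1 in the frame of pan between -0.1 and 0.1 m and z of waffle1 in the frame of pan between -0.003 and 0.016 m and x of waffle2 in the frame of pan between -0.1 and 0.1 m and y of waffle2 in the frame of pan between -0.1 and 0.1 m and z of waffle2 in the frame of pan between -0.003 and 0.016 m and x of waffle3 in the frame of pan between -0.1 and 0.1 m and y of waffle3 in the frame of pan between -0.1 and 0.1 m and z of waffle3 in the frame of pan between -0.003 and 0.016 m and value of joint tab below 0.005 m and horizontal distance between pan and burner_mark below 0.018 m), for 0.2 s.
5. the pan is back in the centre of the white frame and let go (horizontal distance between pan and rest_mark below 0.018 m and contact force between the fingers and pan below 0.3 N), for 0.3 s.
At the end, for the whole second after the job is handed in: All waffles present lie flat (within 0.15 rad) and at rest on the board, their centres over it and none stacked; the pan's centre is within 18 mm of the white frame's centre; the timer tab is home (under 5 mm); nothing is held (x of waffle0 in the frame of board between -0.1 and 0.1 m and y of waffle0 in the frame of board between -0.095 and 0.095 m and z of waffle0 in the frame of board between 0.004 and 0.018 m and angle between each of waffle0, waffle1, waffle2, waffle3's own z axis and vertical below 0.15 rad and linear speed of each of waffle0, waffle1, waffle2, waffle3, pan below 0.03 m/s and x of waffle1 in the frame of board between -0.1 and 0.1 m and y of waffle1 in the frame of board between -0.095 and 0.095 m and z of waffle1 in the frame of board between 0.004 and 0.018 m and x of waffle2 in the frame of board between -0.1 and 0.1 m and y of waffle2 in the frame of board between -0.095 and 0.095 m and z of waffle2 in the frame of board between 0.004 and 0.018 m and x of waffle3 in the frame of board between -0.1 and 0.1 m and y of waffle3 in the frame of board between -0.095 and 0.095 m and z of waffle3 in the frame of board between 0.004 and 0.018 m and horizontal distance between pan and rest_mark below 0.018 m and value of joint tab below 0.005 m); the robot touches nothing.
It fails at once if the pan is lifted more than 15 mm off the hob's glass or tipped over 0.25 rad (z of pan in the frame of hob above 0.06 m or angle between pan's own z axis and vertical above 0.25 rad).
It fails at once if a bystander (bottle, mug, jar) is moved more than 40 mm (distance of any of bottle, mug, jar from where it was at the start of the episode above 0.04 m).
Of waffle0, waffle1, waffle2, waffle3 only 3 to 4 are there at a start; the rules pass over those that are not, and their reading is None.
At some moment in a run one of waffle0, waffle1, waffle2, waffle3 may be knocked a few centimetres aside while the robot is not near it.
Once in a run the grip may slacken for a moment while it holds something.
It also fails if it takes over 210 s, if anything falls off the work surface, if the arm or the gripper's body presses on something with over 40 N, if the wrist force passes 120 N, or if a joint passes its speed limit or range.

### The arm

A 6-joint arm with a two-finger parallel gripper is mounted at the origin on the work surface. World frame = base frame: x ahead of the robot, y to its left, z up, the work surface at z = 0. Lengths are in m, angles in degrees, forces in N, time in s.
With the tool pointing down it reaches from about 0.35 to 0.875 m from the base axis. Payload 4.2 kg.
Tool frame: the origin (TCP) lies on the front face of the gripper's body, between the roots of the fingers; the fingertips stand 70 mm ahead of it and the grasp point (between the pads) lies 51 mm ahead of it; z points along the fingers, y is the direction in which the jaws open and shut (so a half turn about z gives the same grasp; the last joint's range is limited). The gripper opens to 87 mm and grips with 3 to 60 N. Pads are 19 mm wide; open, the fingers measure 117 mm over their backs; the gripper's body (75 mm by 190 mm) begins 51 mm behind the grasp point.
Start: joints at [-49.24, 22.042, 0.453, 0, -68.411, -14.817], TCP at [0.273, -0.562, 0.292] pointing down, gripper open.
Joint ranges: [-179.83, 179.83], [-69.29, 118.12], [-61.27, 80.66], [-181.25, 117.63], [-171.15, -9.14], [-177.46, 177.46]. Speed limits (degrees/s): [159.86, 159.86, 180, 180, 180, 180].

### API

Orientations are given as a 3x3 rotation matrix whose columns are the frame's x, y, z axes.
In Python, from rig import manip, optics, job gives the robot as it stands. The module is installed in compiled form; this text tells all that it offers.
- The arm moves only by the tool apply_moves, never from a script. Its argument "rows" is a list of rows, each a list of 7 numbers: the turn, a rotation vector about the tool's x, y, z in degrees, then the shift along the tool's x, y, z in m, then the finger opening in m, from 0 to 0.087. A call has exactly 10 rows; each row is the pose to reach, as a shift and turn from the pose measured when the call began, along the tool's axes at that moment; what a row does not reach only later rows make up. A row lasts 1/10 s, in which the tool goes at most 50 mm and 8.59 degrees, less where a joint would pass 70% of its speed; a pose out of reach is approached as far as the arm can. A call with a gripper value outside its range is refused whole. The fingers move at their own pace and stop on an object; "grip_force" is the grip in N (left out, the last holds). Time passes only in rows, so rows that repeat a pose let the fingers close, or fill a call up. It gives the time, the measured TCP pose, the force and the opening at its end, in the units of the state.
- manip.get_obs(): the state, without advancing time (a new reading comes with each control period).
- optics.get_image(name): name is "side" or "top"; returns (picture, depth): 480x640x3 uint8, red, green, blue; 480x640 float32, m along the optical axis (not along the pixel's ray), 0 where there is no reading.
- optics.get_calibration(name): a dict with "fx", "fy", "cx", "cy" (pixels), "view" (4x4, takes a point from world to camera coordinates). Camera axes: x right, y down, z forward; pixel columns grow to the right and rows downward; lengths in m; the calibration is good to about 2 mm. A picture is of the moment at which its call begins. get_calibration takes no time and is no camera call.
- job.job_done(): hands the job in, once; it reports no verdict.
The state is a dict: "clock": time; "joint_positions": joint angles; "joint_vel": joint speeds; "tau": joint torques, N m; "position": TCP position; "ee_rot": TCP orientation; "ft_force": force on the tool from outside, world axes, zero at the start; "torque": the same for the moment, N m; "gripper_width": opening from 0.0 (shut) to 1.0 (fully open).
Only numpy, scipy, OpenCV 4.12 (cv2) and the standard library are available. Lean on these libraries where they do the work, as an engineer would, in place of code of your own. Each camera call takes 0.05 s, during which the arm holds its last target.

## Working session

There is one attempt and no reset: what is moved stays moved. The work goes in short steps, Python scripts to look and compute and a tool call to move; the robot and the scene stay as the last step left them, time stands still between calls to the robot, and variables do not carry over. Pictures are saved under pics/ and viewed, and the job is handed in when it is done.

Besides the shell and the picture viewer there is one more tool, called after "Call:" by a JSON object that holds its "method" and its "body". apply_moves: Moves the arm, as the interface text tells. Its arguments: {"type":"object","properties":{"rows":{"type":"array","items":{"type":"array","items":{"type":"number"}}},"grip_force":{"type":"number"}},"required":["rows"]}

```bash
mkdir -p pics
cat > h.py <<'E'
import numpy as np, cv2
from rig import manip, optics, job
def snap(tag):
    out={}
    for n in ("side","top"):
        im,d=optics.get_image(n); np.savez(f"pics/{tag}_{n}.npz",im=im,d=d)
        cv2.imwrite(f"pics/{tag}_{n}.png",im[:,:,::-1]); out[n]=(im,d)
    return out
def ray(n,u,v):
    c=optics.get_calibration(n); V=np.array(c["view"]); R=V[:3,:3]; t=V[:3,3]
    d=R.T@np.array([(u-c["cx"])/c["fx"],(v-c["cy"])/c["fy"],1.]); return -R.T@t,d
def onz(n,u,v,z):
    o,d=ray(n,u,v); s=(z-o[2])/d[2]; return o+s*d
def dep(n,u,v,z):
    o,d=ray(n,u,v); return o+z*d
E
python3 - <<'E'
from h import *
snap("a"); o=manip.get_obs(); print(o)
for n in("side","top"): print(n,optics.get_calibration(n))
E
```

```text
{'clock': 0.1, 'joint_positions': array([-4.92419925e+01,  2.20881990e+01,  3.87406185e-01, -2.65271198e-02,
       -6.84117780e+01, -1.48150465e+01]), 'joint_vel': array([ 0.01287095, -0.12845629,  0.14902063,  0.071823  ,  0.01522736,
        0.01342466]), 'tau': array([-1.14698716e-03, -3.91689777e+01,  1.87934804e+01,  4.23198849e+00,
        1.34239750e-02, -8.61206513e-05]), 'position': array([ 0.27325584, -0.56165032,  0.29124492]), 'ee_rot': array([[-8.99304661e-01, -4.37321633e-01, -9.56582750e-04],
       [-4.37322671e-01,  8.99302925e-01,  1.76926829e-03],
       [ 8.65183667e-05,  2.00944654e-03, -9.99997977e-01]]), 'ft_force': array([ 0.50792186, -0.14043947, -0.20314266]), 'torque': array([-0.00892693,  0.01194065,  0.04074479]), 'gripper_width': 0.9976387240491719}
side {'fx': 529.2659202967136, 'fy': 529.2659202967136, 'cx': 316.7209721157688, 'cy': 233.867733604002, 'view': array([[-0.68839146, -0.72523501, -0.01230358,  0.38283373],
       [-0.42997058,  0.42167063, -0.79832273,  0.28076694],
       [ 0.58415965, -0.54426837, -0.60210418,  1.12297414],
       [ 0.        ,  0.        ,  0.        ,  1.        ]])}
top {'fx': 491.223363754542, 'fy': 491.223363754542, 'cx': 312.06404940654386, 'cy': 254.75259422046958, 'view': array([[-0.00804746, -0.99995741,  0.0045189 , -0.00695964],
       [-0.98634116,  0.00719422, -0.16455806,  0.5382347 ],
       [ 0.16451854, -0.00578145, -0.98635705,  1.5244465 ],
       [ 0.        ,  0.        ,  0.        ,  1.        ]])}
```

View pics/a_top.png

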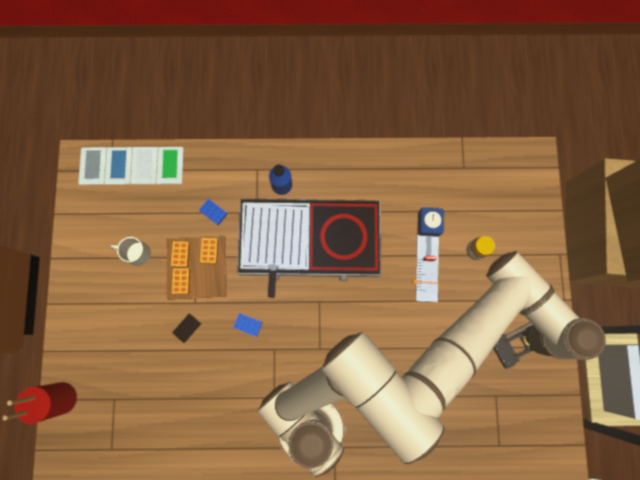

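View pics/a_side.png

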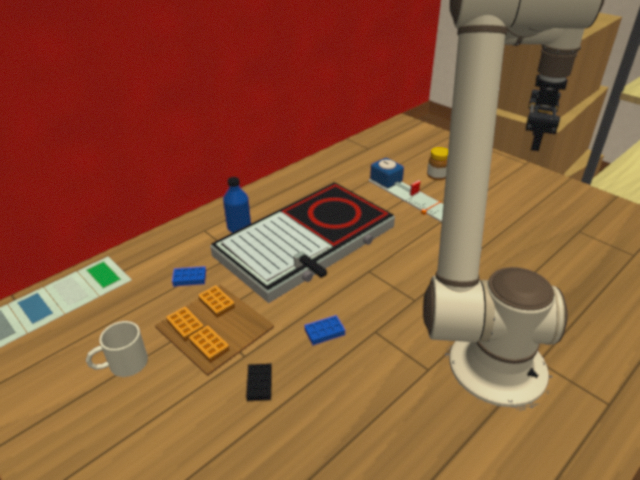

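Top view: three golden waffles on the board at about (180,253), (209,250), (180,281). The blue pieces at (213,211) and (248,324) and the black one at (187,327) are the look-alikes, off the board. The pan is on the left (white) place with its handle at (272,282). The burner is at (344,237), the timer tab at (430,258), the orange pointer at (427,282), the bottle at (280,180), the mug at (132,250) and the jar at (484,246).

```bash
cat >> h.py <<'E'
def blobs(im,lo,hi,amin=30,roi=None):
    hsv=cv2.cvtColor(im,cv2.COLOR_RGB2HSV); m=cv2.inRange(hsv,lo,hi)
    if roi: k=np.zeros_like(m); k[roi[1]:roi[3],roi[0]:roi[2]]=255; m&=k
    cs,_=cv2.findContours(m,cv2.RETR_EXTERNAL,cv2.CHAIN_APPROX_NONE)
    return [c for c in cs if cv2.contourArea(c)>=amin]
def cen(c):
    M=cv2.moments(c); return M['m10']/M['m00'],M['m01']/M['m00']
def rect(n,c,z):
    p=np.array([onz(n,u,v,z)[:2] for u,v in c[:,0,:]],np.float32)*1000
    (x,y),(w,h),a=cv2.minAreaRect(p)
    if w<h: w,h,a=h,w,a+90
    a=(a+90)%180-90
    return round(x),round(y),round(w),round(h),round(a,1)
def waffles(o,z=.028,roi={"top":None,"side":None}):
    for n in("top","side"):
        im,d=o[n]
        for c in blobs(im,(8,190,150),(24,255,255),40,roi[n]):
            u,v=cen(c); print(n,(round(u),round(v)),cv2.contourArea(c),"rect",rect(n,c,z),"depth",dep(n,u,v,d[int(v),int(u)]).round(3))
E
python3 - <<'E'
from h import *
o={n:(np.load(f"pics/a_{n}.npz")["im"],np.load(f"pics/a_{n}.npz")["d"]) for n in("top","side")}
waffles(o)
im,d=o["top"]
cv2.imwrite("pics/c1.png",cv2.resize(im[190:310,150:350,::-1],None,fx=4,fy=4,interpolation=cv2.INTER_NEAREST))
cv2.imwrite("pics/c2.png",cv2.resize(im[200:310,390:510,::-1],None,fx=5,fy=5,interpolation=cv2.INTER_NEAREST))
im,d=o["side"]
cv2.imwrite("pics/c3.png",cv2.resize(im[260:380,140:280,::-1],None,fx=5,fy=5,interpolation=cv2.INTER_NEAREST))
E
```

```text
top (180, 281) 254.5 rect (459, 410, 71, 46, -1.0) depth [0.46  0.412 0.025]
top (180, 254) 268.0 rect (547, 415, 72, 47, -0.4) depth [0.548 0.416 0.026]
top (206, 247) 69.0 rect (567, 324, 50, 38, -3.0) depth [0.568 0.331 0.027]
top (485, 245) 258.0 rect (569, -571, 61, 60, 43.2) depth [ 0.557 -0.55   0.09 ]
side (197, 332) 1279.0 rect (507, 416, 173, 57, 3.1) depth [0.501 0.416 0.029]
side (216, 299) 500.0 rect (562, 324, 82, 55, -1.3) depth [0.56  0.325 0.029]
side (438, 152) 40.0 rect (627, -649, 69, 55, -53.3) depth [ 0.569 -0.55   0.087]
```

View pics/c1.png

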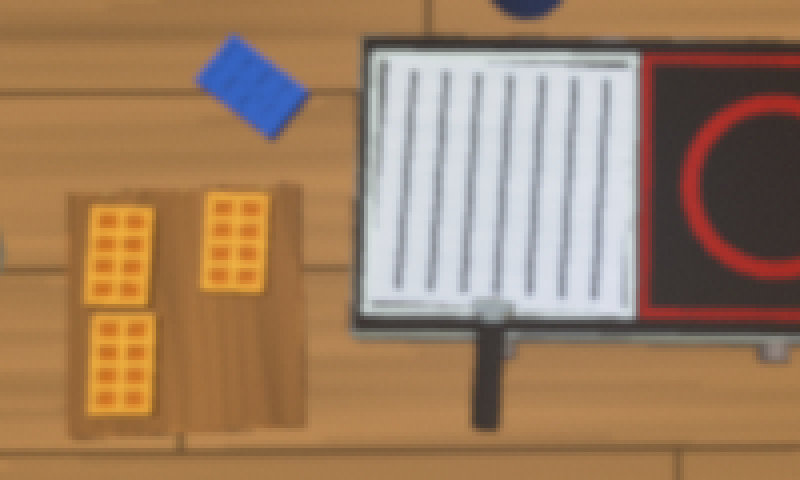

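View pics/c2.png

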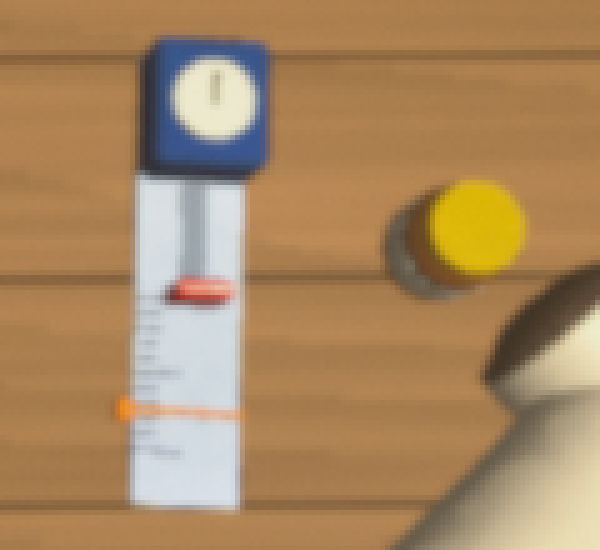

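View pics/c3.png

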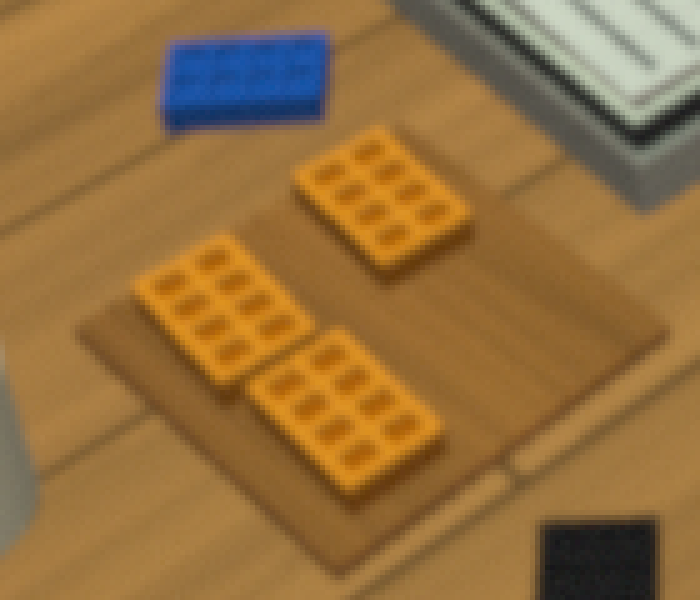

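All three golden pieces on the board have the grid top and the right size, so those are the waffles; waffle3's slot is empty. Next I measure the hob, pan, handle, timer and board.

```bash
cat > m.py <<'E'
from h import *
import sys
def load(t): return {n:(np.load(f"pics/{t}_{n}.npz")["im"],np.load(f"pics/{t}_{n}.npz")["d"]) for n in("top","side")}
def report(o,wz=.028,wroi=(150,190,400,320)):
    im,d=o["top"]
    for n,roi in(("top",(150,190,385,320)),("side",(120,180,420,380))):
        I,D=o[n]
        for c in blobs(I,(8,150,110),(24,255,255),60,roi):
            u,v=cen(c)
            if rect(n,c,wz)[3]>30: print("waffle?",n,(round(u),round(v)),"rect",rect(n,c,wz),"dep",dep(n,u,v,D[int(v),int(u)]).round(3))
    for nm,lo,hi,roi,z in(("red1",(0,140,90),(6,255,255),(230,190,390,285),.045),("panwhite",(0,0,150),(179,60,255),(235,195,395,276),.051),
      ("tab",(0,140,110),(7,255,255),(410,235,450,310),.058),("ptr",(7,120,150),(22,255,255),(405,235,450,310),.010),("ruler",(0,0,160),(179,60,255),(405,235,450,310),.008),("handle",(0,0,0),(179,255,60),(240,276,370,310),.083)):
        for c in blobs(im,lo,hi,8,roi):
            u,v=cen(c);print(nm,(round(u,1),round(v,1)),cv2.contourArea(c),rect("top",c,z),"dep",dep("top",u,v,d[int(v),int(u)]).round(3))
if __name__=="__main__": report(load(sys.argv[1]))
E
python3 m.py a
python3 - <<'E'
from m import *
o=load("a"); im,d=o["top"]
def P(u,v): print((u,v),dep("top",u,v,d[v,u]).round(3))
print("pan/frame/board/handle samples")
for p in((290,235),(345,237),(272,290),(205,285),(430,257),(427,282),(427,225)):P(*p)
im,d=o["side"]
cv2.imwrite("pics/c4.png",cv2.resize(im[150:310,200:460,::-1],None,fx=3,fy=3,interpolation=cv2.INTER_CUBIC))
E
```

```text
waffle? top (195, 268) rect (503, 363, 200, 189, 2.3) dep [0.503 0.37  0.009]
pan/frame/board/handle samples
(290, 235) [0.602 0.059 0.048]
(345, 237) [ 0.596 -0.118  0.043]
(272, 290) [0.423 0.113 0.083]
(205, 285) [0.447 0.335 0.013]
(430, 257) [ 0.526 -0.384  0.058]
(427, 282) [ 0.452 -0.384  0.007]
(427, 225) [ 0.627 -0.377  0.069]Traceback (most recent call last):
  File "m.py", line 15, in <module>
    if __name__=="__main__": report(load(sys.argv[1]))
                             ~~~~~~^^^^^^^^^^^^^^^^^^^
  File "m.py", line 10, in report
    if rect(n,c,wz)[3]>30: print("waffle?",n,(round(u),round(v)),"rect",rect(n,c,wz),"dep",dep(n,u,v,D[int(v),int(u)]).round(3))
                                                                        ~~~~^^^^^^^^
  File "h.py", line 24, in rect
    p=np.array([onz(n,u,v,z)[:2] for u,v in c[:,0,:]],np.float32)*1000
                ~~~^^^^^^^^^
  File "h.py", line 13, in onz
    o,d=ray(n,u,v); s=(z-o[2])/d[2]; return o+s*d
        ~~~^^^^^^^
  File "h.py", line 10, in ray
    c=optics.get_calibration(n); V=np.array(c["view"]); R=V[:3,:3]; t=V[:3,3]
ValueError: time passes only in moves, steps and waits
```

View pics/c4.png

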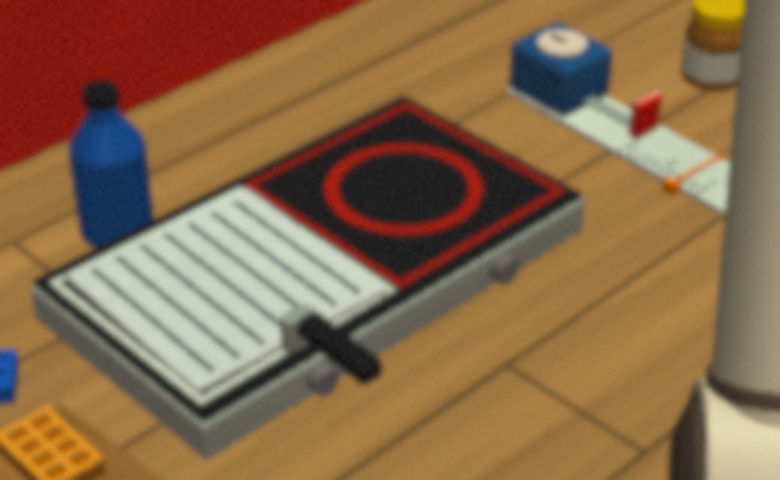

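```bash
python3 - <<'E'
s=open('h.py').read()
s=s.replace('''c=optics.get_calibration(n); V''','''c=CAL[n]; V''').replace("def snap","CAL={n:optics.get_calibration(n) for n in('side','top')}\ndef snap")
open('h.py','w').write(s)
m=open('m.py').read()
m=m.replace("(8,150,110),(24,255,255),60","(8,150,150),(24,255,255),60")
open('m.py','w').write(m)
E
python3 - <<'E'
from m import *
o=load("a"); 
for n,pts in(("top",[(205,285),(171,250),(180,253),(209,250),(430,258),(427,282),(427,290),(272,290),(290,235),(313,237),(328,203)]),("side",[(250,325),(216,299)])):
    H=cv2.cvtColor(o[n][0],cv2.COLOR_RGB2HSV)
    for u,v in pts: print(n,u,v,H[v,u])
E
python3 m.py a
```

```text
top 205 285 [ 15 157 156]
top 171 250 [ 16 167 169]
top 180 253 [ 19 190 234]
top 209 250 [ 19 184 234]
top 430 258 [  5 134 226]
top 427 282 [ 11  83 223]
top 427 290 [103  18 225]
top 272 290 [12 41 62]
top 290 235 [107  21 219]
top 313 237 [ 0 81 79]
top 328 203 [  2 153 108]
side 250 325 [ 17 171 146]
side 216 299 [ 18 218 215]
waffle? top (194, 267) rect (505, 359, 202, 179, 4.2) dep [0.507 0.372 0.009]
waffle? side (174, 366) rect (454, 482, 239, 92, 45.9) dep [0.478 0.496 0.001]
waffle? side (374, 364) rect (157, 223, 172, 134, -90.0) dep [0.184 0.183 0.003]
waffle? side (406, 332) rect (200, 82, 177, 83, -52.3) dep [0.195 0.063 0.001]
waffle? side (145, 296) rect (689, 439, 151, 39, -88.9) dep [0.718 0.432 0.001]
waffle? side (327, 331) rect (302, 228, 464, 136, -90.0) dep [0.309 0.202 0.019]
waffle? side (194, 314) rect (531, 385, 276, 262, 89.0) dep [0.568 0.384 0.014]
waffle? side (403, 270) rect (304, -111, 197, 133, -88.7) dep [ 0.338 -0.104 -0.002]
waffle? side (171, 261) rect (738, 340, 290, 137, -89.9) dep [0.79  0.314 0.002]
waffle? side (218, 230) rect (781, 159, 58
[... 542 characters left out ...]
6) 4387.5 (598, -113, 220, 215, -1.7) dep [ 0.598 -0.114  0.039]
panwhite (275.1, 235.7) 4345.0 (601, 107, 217, 217, -1.2) dep [0.6   0.107 0.052]
ptr (426.9, 305.7) 290.0 (376, -379, 142, 22, 89.6) dep [ 0.376 -0.38   0.005]
ptr (444.1, 278.3) 414.5 (465, -437, 139, 36, -3.1) dep [ 0.464 -0.441  0.   ]
ptr (409.7, 277.7) 395.5 (466, -332, 138, 39, -2.2) dep [ 0.467 -0.33  -0.001]
ptr (444.5, 244.1) 162.0 (575, -446, 65, 30, -2.9) dep [ 0.578 -0.449 -0.   ]
ptr (410.0, 244.5) 190.0 (576, -333, 64, 33, -2.2) dep [ 0.577 -0.334  0.004]
ruler (426.5, 292.1) 366.5 (419, -380, 68, 60, 87.5) dep [ 0.419 -0.379  0.012]
ruler (427.1, 258.5) 924.5 (530, -388, 151, 71, -4.3) dep [ 0.52  -0.374  0.063]
```

```bash
sed -i 's/(8,150,150),(24,255,255),60/(13,165,185),(24,255,255),60/' m.py
python3 m.py a | grep waff
python3 - <<'E'
from m import *
o=load("a"); im,d=o["top"]
# handle by depth: z>0.06 in region
pts=[]
for v in range(262,305):
  for u in range(255,292):
    p=dep("top",u,v,d[v,u])
    if p[2]>.068: pts.append(p)
pts=np.array(pts); print("handle n",len(pts),pts.min(0).round(3),pts.max(0).round(3),pts.mean(0).round(3), np.median(pts[:,2]))
bar=pts[pts[:,0]<.485]
print(cv2.minAreaRect((bar[:,:2]*1000).astype(np.float32)))
# pan top plane: depth z map
zz=[dep("top",u,v,d[v,u])[2] for v in range(215,255) for u in range(255,300)]; print("pan z",np.median(zz))
zz=[dep("top",u,v,d[v,u])[2] for v in range(215,255) for u in range(320,370)]; print("glass z",np.median(zz))
pts=np.array([dep("top",u,v,d[v,u]) for v in range(250,268) for u in range(415,445)]); t=pts[pts[:,2]>.045]; print("tab",len(t),t.mean(0).round(4),t.min(0).round(3),t.max(0).round(3))
H=cv2.cvtColor(im,cv2.COLOR_RGB2HSV)
for nm,f in(("tab",lambda h:(h[0]<8 or h[0]>172) and h[1]>90),("ptr",lambda h:7<=h[0]<=20 and h[1]>50)):
    P=[onz("top",u,v,.058 if nm=="tab" else .010) for v in range(250,300) for u in range(420,437) if f(H[v,u].astype(int))]
    P=np.array(P); print(nm,len(P),P.mean(0).round(4),P.min(0).round(3),P.max(0).round(3))
    if nm=="ptr":
        c=P; print(np.degrees(np.arctan(np.polyfit(c[:,1],c[:,0],1)[0])))
E
```

```text
waffle? top (180, 280) rect (461, 412, 82, 51, 1.9) dep [0.461 0.412 0.03 ]
waffle? top (179, 253) rect (549, 418, 81, 52, -2.9) dep [0.549 0.418 0.026]
waffle? top (208, 250) rect (559, 325, 79, 52, -0.4) dep [0.56  0.326 0.019]
waffle? side (209, 341) rect (464, 412, 81, 50, -0.1) dep [0.462 0.413 0.029]
waffle? side (184, 321) rect (554, 417, 83, 51, -1.6) dep [0.55  0.419 0.031]
waffle? side (216, 298) rect (564, 323, 82, 50, -2.6) dep [0.559 0.326 0.032]
handle n 258 [ 0.28  -0.002  0.071] [0.505 0.126 1.592] [0.45  0.11  0.117] 0.08260589308605437
((372.80645751953125, 77.43634796142578), (237.6015167236328, 56.82760238647461), 27.125288009643555)
pan z 0.05056010583982917
glass z 0.04478898135771259
tab 51 [ 0.5204 -0.3795  0.0857] [ 0.28  -0.406  0.046] [ 0.533 -0.002  1.592]
tab 41 [ 0.5228 -0.3819  0.058 ] [ 0.516 -0.4    0.058] [ 0.529 -0.365  0.058]
ptr 41 [ 0.4735 -0.391   0.01  ] [ 0.448 -0.416  0.01 ] [ 0.534 -0.36   0.01 ]
-42.68585570872454
```

Run:
```python
from m import *
o=load("a"); im,d=o["top"]
pts=np.array([dep("top",u,v,d[v,u]) for v in range(262,305) for u in range(255,292) if d[v,u]>0])
pts=pts[(pts[:,2]>.066)&(pts[:,2]<.1)]; bar=pts[pts[:,0]<.485]
print("handle",len(bar),bar.min(0).round(3),bar.max(0).round(3),cv2.minAreaRect((bar[:,:2]*1000).astype(np.float32)))
f=np.polyfit(bar[:,0],bar[:,1],1); print("yaw",np.degrees(np.arctan(f[0])),"y at .445",np.polyval(f,.445), "mean",bar.mean(0))
H=cv2.cvtColor(im,cv2.COLOR_RGB2HSV)
P=np.array([np.r_[u,v,onz("top",u,v,.010)] for v in range(272,292) for u in range(412,440) if 5<=H[v,u,0]<=20 and H[v,u,1]>45 and H[v,u,2]>195]); print("ptr",P.round(3))
n="side";I,D=o[n];H=cv2.cvtColor(I,cv2.COLOR_RGB2HSV)
for c in blobs(I,(0,150,120),(6,255,255),10,(400,170,430,205)): print("tab side",cen(c),cv2.boundingRect(c))
for c in blobs(I,(7,150,150),(20,255,255),3,(410,195,445,225)): print("ptr side",cen(c),cv2.boundingRect(c),onz(n,*cen(c),.01))
cv2.imwrite("pics/c5.png",cv2.resize(I[160:230,370:450,::-1],None,fx=8,fy=8,interpolation=cv2.INTER_NEAREST))
```

```text
handle 200 [0.402 0.101 0.071] [0.485 0.126 0.094] ((443.57208251953125, 113.887939453125), (22.680978775024414, 83.33421325683594), 86.9008560180664)
yaw -3.293590366167636 y at .445 0.11337268987175901 mean [0.44290846 0.11349305 0.08334507]
ptr [[ 4.14e+02  2.79e+02  4.62e-01 -3.41e-01  1.00e-02]
 [ 4.15e+02  2.79e+02  4.62e-01 -3.44e-01  1.00e-02]
 [ 4.16e+02  2.79e+02  4.62e-01 -3.48e-01  1.00e-02]
 [ 4.14e+02  2.80e+02  4.59e-01 -3.41e-01  1.00e-02]
 [ 4.15e+02  2.80e+02  4.59e-01 -3.44e-01  1.00e-02]
 [ 4.16e+02  2.80e+02  4.59e-01 -3.47e-01  1.00e-02]
 [ 4.17e+02  2.80e+02  4.59e-01 -3.51e-01  1.00e-02]
 [ 4.13e+02  2.81e+02  4.55e-01 -3.38e-01  1.00e-02]
 [ 4.14e+02  2.81e+02  4.55e-01 -3.41e-01  1.00e-02]
 [ 4.15e+02  2.81e+02  4.55e-01 -3.44e-01  1.00e-02]
 [ 4.16e+02  2.81e+02  4.55e-01 -3.47e-01  1.00e-02]
 [ 4.17e+02  2.81e+02  4.55e-01 -3.51e-01  1.00e-02]
 [ 4.18e+02  2.81e+02  4.55e-01 -3.54e-01  1.00e-02]
 [ 4.19e+02  2.81e+02  4.55e-01 -3.57e-01  1.00e-02]
 [ 4.20e+02  2.81e+02  4.55e-01 -3.60e-01  1.00e-02]
 [ 4.21e+02  2.81e+02  4.55e-01 -3.64e-01  1.00e-02]
 [ 4
[... 2013 characters left out ...]
4.32e+02  2.83e+02  4.48e-01 -3.99e-01  1.00e-02]
 [ 4.33e+02  2.83e+02  4.48e-01 -4.02e-01  1.00e-02]
 [ 4.34e+02  2.83e+02  4.48e-01 -4.05e-01  1.00e-02]
 [ 4.35e+02  2.83e+02  4.48e-01 -4.09e-01  1.00e-02]
 [ 4.36e+02  2.83e+02  4.48e-01 -4.12e-01  1.00e-02]
 [ 4.37e+02  2.83e+02  4.48e-01 -4.15e-01  1.00e-02]
 [ 4.38e+02  2.83e+02  4.48e-01 -4.18e-01  1.00e-02]
 [ 4.37e+02  2.84e+02  4.45e-01 -4.15e-01  1.00e-02]]
tab side (414.76229508196724, 187.8005464480874) (411, 182, 9, 13)
ptr side (419.78061558611654, 218.05566470203013) (410, 207, 27, 18) [ 0.44186142 -0.30555999  0.01      ]
ptr side (438.5694444444444, 197.13888888888889) (432, 195, 11, 7) [ 0.47013773 -0.43555211  0.01      ]
```

View pics/c5.png

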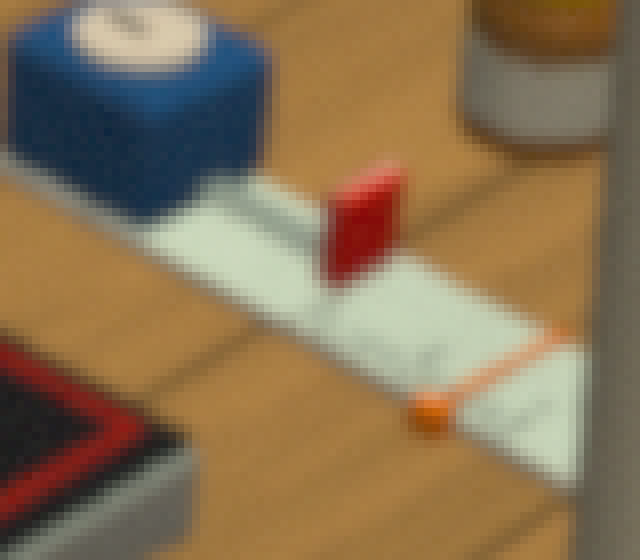

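```bash
cat > p.py <<'E'
# usage: p.py x y z yawdeg [x y z yaw ...] : relative shift/turn from present pose, tool axes
import sys,numpy as np
from rig import manip
from scipy.spatial.transform import Rotation as R
o=manip.get_obs(); Rn=np.array(o["ee_rot"]); p=np.array(o["position"])
print("t",round(o["clock"],2),"pos",p.round(4),"f",np.round(o["ft_force"],1),"w",round(float(o["gripper_width"])*87,1),"j1,6",np.round(o["joint_positions"],0))
a=list(map(float,sys.argv[1:]))
for i in range(0,len(a),4):
    x,y,z,w=a[i:i+4]
    Rt=R.from_euler('z',w,degrees=True).as_matrix()@np.array([[-1,0,0],[0,1,0],[0,0,-1.]])
    print(a[i:i+4],"turn",R.from_matrix(Rn.T@Rt).as_rotvec(degrees=True).round(1),"shift",(Rn.T@(np.array([x,y,z])-p)).round(3))
E
python3 p.py .5 -.2 .3 0 .56 .325 .2 -1.5
```

```text
t 0.1 pos [ 0.2733 -0.5617  0.2912] f [ 0.5 -0.1 -0.2] w 86.8 j1,6 [-49.  22.   0.  -0. -68. -15.]
[0.5, -0.2, 0.3, 0.0] turn [ 0.1 -0.  25.9] shift [-0.362  0.226 -0.008]
[0.56, 0.325, 0.2, -1.5] turn [ 0.1 -0.  27.4] shift [-0.646  0.672  0.093]
```

Call:
{"method": "apply_moves", "body": {"rows": [[0,0,2,-0.03,0.02,0,0.075],[0,0,5,-0.07,0.045,0,0.075],[0,0,8,-0.11,0.07,0,0.075],[0,0,11,-0.15,0.095,-0.005,0.075],[0,0,14,-0.19,0.12,-0.008,0.075],[0,0,17,-0.23,0.145,-0.008,0.075],[0,0,20,-0.27,0.17,-0.008,0.075],[0,0,23,-0.31,0.195,-0.008,0.075],[0,0,25.5,-0.345,0.215,-0.008,0.075],[0,0,26,-0.362,0.226,-0.008,0.075]]}}

```text
clock: 1.1
position: [0.5013, -0.1975, 0.2993]
ee_rot: [[-1.0, -0.001, -0.001], [-0.001, 1.0, 0.002], [0.001, 0.002, -1.0]]
ft_force: [0.4, -0.4, 0.1]
gripper_width: 0.862
```

```bash
python3 p.py .56 .325 .18 -1.5 .56 .325 .083 -1.5
```

```text
t 1.1 pos [ 0.5013 -0.1975  0.2993] f [ 0.4 -0.4  0.1] w 75.0 j1,6 [ -4.  13. -11.  -0. -66. -86.]
[0.56, 0.325, 0.18, -1.5] turn [ 0.1 -0.1  1.5] shift [-0.059  0.522  0.12 ]
[0.56, 0.325, 0.083, -1.5] turn [ 0.1 -0.1  1.5] shift [-0.059  0.522  0.217]
```

Call:
{"method": "apply_moves", "body": {"rows": [[0,0,0,-0.01,0.04,0,0.075],[0,0,0,-0.02,0.09,0.01,0.075],[0,0,0,-0.025,0.14,0.02,0.075],[0,0,0.5,-0.03,0.19,0.03,0.075],[0,0,0.5,-0.035,0.24,0.04,0.075],[0,0,1,-0.04,0.29,0.05,0.075],[0,0,1,-0.045,0.34,0.06,0.075],[0,0,1.5,-0.05,0.39,0.07,0.075],[0,0,1.5,-0.055,0.44,0.08,0.075],[0,0,1.5,-0.059,0.48,0.09,0.075]]}}

```text
clock: 2.1
position: [0.5594, 0.2829, 0.2102]
ee_rot: [[-1.0, 0.025, -0.001], [0.025, 1.0, 0.002], [0.001, 0.002, -1.0]]
ft_force: [1.5, -0.4, -0.1]
gripper_width: 0.861
```

```bash
python3 p.py .56 .325 .18 -1.5 .56 .325 .083 -1.5
```

```text
t 2.1 pos [0.5594 0.2829 0.2102] f [ 1.5 -0.4 -0.1] w 74.9 j1,6 [  42.   26.   -6.   -0.  -58. -133.]
[0.56, 0.325, 0.18, -1.5] turn [ 0.1 -0.1  0.1] shift [0.    0.042 0.03 ]
[0.56, 0.325, 0.083, -1.5] turn [ 0.1 -0.1  0.1] shift [0.    0.042 0.127]
```

Call:
{"method": "apply_moves", "body": {"rows": [[0,0,0,0,0.025,0.01,0.075],[0,0,0,0,0.042,0.03,0.075],[0,0,0,0,0.042,0.055,0.075],[0,0,0,0,0.042,0.08,0.075],[0,0,0,0,0.042,0.105,0.075],[0,0,0,0,0.042,0.12,0.075],[0,0,0,0,0.042,0.127,0.075],[0,0,0,0,0.042,0.127,0.075],[0,0,0,0,0.042,0.127,0.045],[0,0,0,0,0.042,0.127,0.04]], "grip_force": 12}}

```text
clock: 3.1
position: [0.5609, 0.3256, 0.0847]
ee_rot: [[-1.0, 0.025, 0.001], [0.025, 1.0, 0.004], [-0.001, 0.004, -1.0]]
ft_force: [0.1, -0.1, 0.1]
gripper_width: 0.754
```

```bash
python3 p.py .56 .325 .18 -1.5 .56 .325 .083 -1.5
```

```text
t 3.1 pos [0.5609 0.3256 0.0847] f [ 0.1 -0.1  0.1] w 65.6 j1,6 [  44.   36.   -9.   -0.  -45. -136.]
[0.56, 0.325, 0.18, -1.5] turn [0.2 0.  0.1] shift [ 0.001 -0.    -0.095]
[0.56, 0.325, 0.083, -1.5] turn [0.2 0.  0.1] shift [ 0.001 -0.001  0.002]
```

Call:
{"method": "apply_moves", "body": {"rows": [[0,0,0,0,0,0.001,0.04],[0,0,0,0,0,0.001,0.04],[0,0,0,0,0,0.001,0.04],[0,0,0,0,0,0.001,0.04],[0,0,0,0,0,-0.01,0.04],[0,0,0,0,0,-0.03,0.04],[0,0,0,0,0,-0.055,0.04],[0,0,0,0,0,-0.08,0.04],[0,0,0,0,0,-0.1,0.04],[0,0,0,0,0,-0.1,0.04]], "grip_force": 12}}

```text
clock: 4.1
position: [0.5621, 0.3261, 0.1887]
ee_rot: [[-1.0, 0.024, 0.006], [0.024, 1.0, 0.008], [-0.006, 0.008, -1.0]]
ft_force: [-0.2, -0.0, -0.0]
gripper_width: 0.572
```

```bash
python3 p.py .645 .06 .2 -3 .645 .06 .126 -3
```

```text
t 4.1 pos [0.5621 0.3261 0.1887] f [-0.2 -0.  -0. ] w 49.7 j1,6 [  44.   29.   -4.   -0.  -56. -136.]
[0.645, 0.06, 0.2, -3.0] turn [0.5 0.3 1.6] shift [-0.089 -0.264 -0.013]
[0.645, 0.06, 0.126, -3.0] turn [0.5 0.3 1.6] shift [-0.089 -0.265  0.061]
```

Call:
{"method": "apply_moves", "body": {"rows": [[0,0,0,-0.01,-0.03,0,0.04],[0,0,0,-0.025,-0.07,0,0.04],[0.2,0.1,0.5,-0.04,-0.115,0,0.04],[0.3,0.2,1,-0.055,-0.16,0,0.04],[0.5,0.3,1.6,-0.07,-0.205,0,0.04],[0.5,0.3,1.6,-0.08,-0.245,0.005,0.04],[0.5,0.3,1.6,-0.086,-0.266,0.015,0.04],[0.5,0.3,1.6,-0.086,-0.266,0.03,0.04],[0.5,0.3,1.6,-0.086,-0.266,0.04,0.04],[0.5,0.3,1.6,-0.086,-0.266,0.045,0.04]]}}

```text
clock: 5.1
position: [0.6409, 0.0584, 0.14]
ee_rot: [[-0.999, 0.052, -0.002], [0.052, 0.999, -0.001], [0.002, -0.001, -1.0]]
ft_force: [-0.6, 0.4, -1.1]
gripper_width: 0.572
```

```bash
python3 p.py .642 .058 .1265 -3
```

```text
t 5.1 pos [0.6409 0.0584 0.14  ] f [-0.6  0.4 -1.1] w 49.8 j1,6 [  20.   32.   -7.    0.  -51. -113.]
[0.642, 0.058, 0.1265, -3.0] turn [-0.1 -0.1 -0. ] shift [-0.001 -0.     0.014]
```

Call:
{"method": "apply_moves", "body": {"rows": [[0,0,0,0,0,0.008,0.04],[0,0,0,0,0,0.014,0.04],[0,0,0,0,0,0.016,0.04],[0,0,0,0,0,0.016,0.04],[0,0,0,0,0,0.016,0.066],[0,0,0,0,0,0.016,0.066],[0,0,0,0,0,0.016,0.066],[0,0,0,0,0,0.01,0.075],[0,0,0,0,0,-0.01,0.075],[0,0,0,0,0,-0.04,0.075]]}}

```text
clock: 6.1
position: [0.6401, 0.0582, 0.179]
ee_rot: [[-0.999, 0.053, -0.007], [0.053, 0.999, -0.002], [0.007, -0.003, -1.0]]
ft_force: [0.1, 0.3, -0.3]
gripper_width: 0.853
```

```bash
python3 p.py .551 .418 .18 -2 .551 .418 .083 -2
```

```text
t 6.1 pos [0.6401 0.0582 0.179 ] f [ 0.1  0.3 -0.3] w 74.2 j1,6 [  20.   29.   -5.   -0.  -56. -113.]
[0.551, 0.418, 0.18, -2.0] turn [-0.2 -0.4 -1. ] shift [ 0.108  0.355 -0.001]
[0.551, 0.418, 0.083, -2.0] turn [-0.2 -0.4 -1. ] shift [0.107 0.355 0.096]
```

Run:
```python
from m import *
o=load("a"); im,d=o["top"]
pts=np.array([dep("top",u,v,d[v,u]) for v in range(230,275) for u in range(105,160) if d[v,u]>0])
m=pts[pts[:,2]>.07]; print("mug",m.min(0).round(3),m.max(0).round(3))
im,d=o["side"]
pts=np.array([dep("side",u,v,d[v,u]) for v in range(310,390) for u in range(80,160) if d[v,u]>0])
m=pts[pts[:,2]>.05]; print("mug",m.min(0).round(3),m.max(0).round(3))
```

```text
mug [0.514 0.516 0.07 ] [0.592 0.618 0.094]
mug [0.515 0.521 0.05 ] [0.599 0.633 0.091]
```

The mug's near rim (y≈0.516) is close to where the 190 mm gripper body would be for the waffle at y=0.418. I'll come down 13 mm short of its centre with the jaws wide open and let closing centre the waffle.

Call:
{"method": "apply_moves", "body": {"rows": [[0,0,0,0.01,0.03,0,0.085],[0,0,0,0.02,0.075,-0.005,0.085],[0,0,0,0.035,0.12,-0.01,0.085],[0,0,-0.5,0.05,0.165,-0.01,0.085],[0,-0.4,-1,0.065,0.21,-0.01,0.085],[0,-0.4,-1,0.08,0.255,-0.01,0.085],[0,-0.4,-1,0.09,0.295,-0.01,0.085],[0,-0.4,-1,0.1,0.325,0,0.085],[-0.2,-0.4,-1,0.106,0.338,0.01,0.085],[-0.2,-0.4,-1,0.107,0.342,0.02,0.085]]}}

```text
clock: 7.1
position: [0.5504, 0.4065, 0.1582]
ee_rot: [[-0.999, 0.033, 0.0], [0.033, 0.999, 0.001], [-0.0, 0.001, -1.0]]
ft_force: [0.5, -1.3, 0.3]
gripper_width: 0.982
```

```bash
python3 p.py .551 .405 .083 -2
python3 - <<'E'
from m import *
o=snap("b"); report(o)
E
```

```text
t 7.1 pos [0.5504 0.4065 0.1582] f [ 0.5 -1.3  0.3] w 85.5 j1,6 [  50.   34.    0.   -0.  -56. -142.]
[0.551, 0.405, 0.083, -2.0] turn [0.1 0.  0.1] shift [-0.001 -0.002  0.075]
waffle? top (180, 280) rect (461, 412, 82, 51, 1.9) dep [0.461 0.412 0.028]
waffle? top (290, 223) rect (646, 59, 75, 41, -3.4) dep [0.636 0.058 0.069]
waffle? side (208, 341) rect (464, 412, 80, 50, -0.1) dep [0.462 0.413 0.03 ]
waffle? side (184, 321) rect (554, 417, 82, 51, -1.5) dep [0.552 0.418 0.029]
waffle? side (279, 226) rect (685, 24, 78, 46, -3.1) dep [0.636 0.061 0.069]
red1 (343.9, 236.5) 4399.5 (599, -113, 222, 215, -1.7) dep [ 0.597 -0.114  0.042]
panwhite (275.1, 235.7) 4349.0 (601, 107, 217, 217, -1.2) dep [0.6   0.107 0.049]
ptr (426.9, 305.7) 290.0 (376, -379, 142, 22, 89.6) dep [ 0.376 -0.382 -0.001]
ptr (409.8, 277.7) 397.0 (466, -332, 138, 39, -2.2) dep [ 0.468 -0.331 -0.006]
ptr (444.1, 278.3) 415.0 (467, -437, 142, 36, -3.1) dep [ 0.465 -0.442 -0.001]
ptr (444.5, 244.5) 170.0 (575, -446, 65, 30, -2.9) dep [ 0.577 -0.449 -0.002]
ptr (410.0, 244.5) 190.0 (576, -333, 64, 33, -2.2) dep [ 0.575 -0.333  0.011]
ruler (426.5, 292.1) 366.5 (419, -380, 68, 60, 87.5) dep [ 0.42  -0.382 -0.   ]
ruler (427.1, 258.5) 925.0 (530, -388, 151, 71, -4.2) dep [ 0.521 -0.375  0.061]
```

First waffle lies on the pan at (0.637, 0.059), top at 0.069. Now lowering onto the second.

Call:
{"method": "apply_moves", "body": {"rows": [[0,0,0,0,-0.001,0.015,0.085],[0,0,0,0,-0.001,0.035,0.085],[0,0,0,0,-0.001,0.055,0.085],[0,0,0,0,-0.001,0.068,0.085],[0,0,0,0,-0.001,0.0745,0.085],[0,0,0,0,-0.001,0.0745,0.07],[0,0,0,0,-0.001,0.0745,0.06],[0,0,0,0,-0.001,0.0745,0.05],[0,0,0,0,-0.001,0.0745,0.04],[0,0,0,0,-0.001,0.0745,0.04]]}}

```text
clock: 8.2
position: [0.5504, 0.4035, 0.0828]
ee_rot: [[-0.999, 0.035, -0.002], [0.035, 0.999, -0.001], [0.002, -0.001, -1.0]]
ft_force: [-1.4, 0.3, 0.2]
gripper_width: 0.61
```

Call:
{"method": "apply_moves", "body": {"rows": [[0,0,0,0,0,0.001,0.04],[0,0,0,0,0,0.001,0.04],[0,0,0,0,0,0.001,0.04],[0,0,0,0,0,0.001,0.04],[0,0,0,0,0,-0.01,0.04],[0,0,0,0,0,-0.03,0.04],[0,0,0,0,0,-0.055,0.04],[0,0,0,0,0,-0.08,0.04],[0,0,0,0,0,-0.1,0.04],[0,0,0,0,0,-0.1,0.04]]}}

```text
clock: 9.2
position: [0.5518, 0.4046, 0.1867]
ee_rot: [[-0.999, 0.035, 0.004], [0.035, 0.999, 0.004], [-0.003, 0.004, -1.0]]
ft_force: [-0.0, -0.4, -0.0]
gripper_width: 0.577
```

```bash
python3 p.py .647 .15 .15 -3
```

```text
t 9.2 pos [0.5518 0.4046 0.1867] f [-0.  -0.4 -0. ] w 50.2 j1,6 [  50.   32.    2.    0.  -59. -142.]
[0.647, 0.15, 0.15, -3.0] turn [0.2 0.2 1. ] shift [-0.104 -0.251  0.036]
```

Call:
{"method": "apply_moves", "body": {"rows": [[0,0,0,-0.01,-0.03,0,0.04],[0,0,0,-0.03,-0.07,0,0.04],[0,0,0.5,-0.045,-0.11,0,0.04],[0,0,1,-0.065,-0.155,0,0.04],[0.2,0.2,1,-0.085,-0.2,0,0.04],[0.2,0.2,1,-0.098,-0.235,0.005,0.04],[0.2,0.2,1,-0.103,-0.25,0.015,0.04],[0.2,0.2,1,-0.104,-0.251,0.03,0.04],[0.2,0.2,1,-0.104,-0.251,0.042,0.04],[0.2,0.2,1,-0.104,-0.251,0.046,0.04]]}}

```text
clock: 10.2
position: [0.6457, 0.1512, 0.1371]
ee_rot: [[-0.999, 0.051, -0.004], [0.051, 0.999, -0.001], [0.004, -0.001, -1.0]]
ft_force: [-0.4, 0.3, -0.6]
gripper_width: 0.572
```

```bash
python3 p.py .647 .15 .124 -3
```

```text
t 10.2 pos [0.6457 0.1512 0.1371] f [-0.4  0.3 -0.6] w 49.8 j1,6 [  27.   33.   -4.   -0.  -53. -120.]
[0.647, 0.15, 0.124, -3.0] turn [-0.1 -0.2  0.1] shift [-0.001 -0.001  0.013]
```

Call:
{"method": "apply_moves", "body": {"rows": [[0,0,0,0,0,0.006,0.04],[0,0,0,0,0,0.011,0.04],[0,0,0,0,0,0.0135,0.04],[0,0,0,0,0,0.0135,0.04],[0,0,0,0,0,0.0135,0.062],[0,0,0,0,0,0.0135,0.062],[0,0,0,0,0,0.0135,0.062],[0,0,0,0,0,0.007,0.062],[0,0,0,0,0,-0.015,0.062],[0,0,0,0,0,-0.045,0.07]]}}

```text
clock: 11.2
position: [0.6452, 0.1509, 0.1815]
ee_rot: [[-0.999, 0.051, -0.008], [0.051, 0.999, -0.002], [0.008, -0.003, -1.0]]
ft_force: [0.8, 0.4, -0.1]
gripper_width: 0.748
```

```bash
python3 p.py .463 .402 .18 1 .463 .402 .083 1
```

```text
t 11.2 pos [0.6452 0.1509 0.1815] f [ 0.8  0.4 -0.1] w 65.1 j1,6 [  27.   31.   -2.   -0.  -58. -120.]
[0.463, 0.402, 0.18, 1.0] turn [-0.1 -0.4 -3.9] shift [0.195 0.241 0.002]
[0.463, 0.402, 0.083, 1.0] turn [-0.1 -0.4 -3.9] shift [0.194 0.242 0.099]
```

Call:
{"method": "apply_moves", "body": {"rows": [[0,0,0,0.02,0.025,0,0.08],[0,0,-1,0.045,0.055,0,0.08],[0,0,-2,0.075,0.09,0,0.08],[0,0,-3,0.105,0.13,0,0.08],[0,0,-3.9,0.135,0.165,0,0.08],[0,-0.2,-3.9,0.16,0.2,0,0.08],[0,-0.4,-3.9,0.18,0.225,0.01,0.08],[0,-0.4,-3.9,0.192,0.24,0.025,0.08],[0,-0.4,-3.9,0.194,0.244,0.045,0.08],[0,-0.4,-3.9,0.194,0.244,0.06,0.08]]}}

```text
clock: 12.2
position: [0.4627, 0.4055, 0.122]
ee_rot: [[-1.0, -0.019, -0.001], [-0.019, 1.0, -0.002], [0.001, -0.002, -1.0]]
ft_force: [0.5, -1.1, -1.4]
gripper_width: 0.919
```

```bash
python3 p.py .463 .405 .083 1
```

```text
t 12.2 pos [0.4627 0.4055 0.122 ] f [ 0.5 -1.1 -1.4] w 79.9 j1,6 [  56.   31.  -13.    0.  -47. -145.]
[0.463, 0.405, 0.083, 1.0] turn [-0.1 -0.   0.1] shift [-0.    -0.     0.039]
```

Call:
{"method": "apply_moves", "body": {"rows": [[0,0,0,0,0,0.015,0.08],[0,0,0,0,0,0.03,0.08],[0,0,0,0,0,0.038,0.08],[0,0,0,0,0,0.039,0.07],[0,0,0,0,0,0.039,0.06],[0,0,0,0,0,0.039,0.05],[0,0,0,0,0,0.039,0.04],[0,0,0,0,0,0.039,0.04],[0,0,0,0,0,0.039,0.04],[0,0,0,0,0,0.039,0.04]]}}

```text
clock: 13.2
position: [0.4631, 0.4059, 0.0839]
ee_rot: [[-1.0, -0.019, 0.001], [-0.019, 1.0, -0.001], [-0.001, -0.001, -1.0]]
ft_force: [-0.2, 0.0, 4.9]
gripper_width: 0.577
```

```bash
python3 p.py .463 .405 .083 1
```

```text
t 13.2 pos [0.4631 0.4059 0.0839] f [-0.2  0.   4.9] w 50.2 j1,6 [  56.   33.  -14.    0.  -42. -145.]
[0.463, 0.405, 0.083, 1.0] turn [-0.   0.   0.1] shift [ 0.    -0.001  0.001]
```

Call:
{"method": "apply_moves", "body": {"rows": [[0,0,0,0,0,0,0.04],[0,0,0,0,0,-0.01,0.04],[0,0,0,0,0,-0.03,0.04],[0,0,0,0,0,-0.055,0.04],[0,0,0,0,0,-0.08,0.04],[0,0,0,0,0,-0.1,0.04],[0,0,0,0,-0.02,-0.105,0.04],[0,0,0,-0.01,-0.05,-0.105,0.04],[0,0,0.5,-0.025,-0.085,-0.105,0.04],[0,0,1,-0.035,-0.12,-0.105,0.04]]}}

```text
clock: 14.2
position: [0.4999, 0.2843, 0.1884]
ee_rot: [[-1.0, -0.001, -0.001], [-0.001, 1.0, -0.002], [0.001, -0.002, -1.0]]
ft_force: [0.6, 0.2, -0.2]
gripper_width: 0.576
```

```bash
python3 p.py .558 .152 .14 -3
python3 - <<'E'
from m import *
o=snap("c"); report(o)
E
```

```text
t 14.2 pos [0.4999 0.2843 0.1884] f [ 0.6  0.2 -0.2] w 50.1 j1,6 [  46.   23.  -15.    0.  -53. -136.]
[0.558, 0.152, 0.14, -3.0] turn [-0.1 -0.   3.1] shift [-0.058 -0.132  0.049]
waffle? top (290, 223) rect (646, 59, 75, 41, -3.4) dep [0.636 0.058 0.068]
waffle? top (261, 222) rect (651, 155, 74, 45, -0.4) dep [0.641 0.15  0.068]
waffle? side (245, 271) rect (603, 217, 85, 55, -1.0) dep [0.489 0.282 0.133]
waffle? side (286, 227) rect (676, 8, 85, 37, -32.5) dep [0.62  0.052 0.07 ]
red1 (343.8, 236.5) 4399.5 (599, -113, 222, 215, -1.7) dep [ 0.597 -0.114  0.046]
panwhite (275.6, 235.3) 4277.0 (600, 107, 217, 216, 89.6) dep [0.6   0.105 0.056]
ptr (426.9, 305.7) 290.0 (376, -379, 142, 22, 89.6) dep [ 0.376 -0.381  0.002]
ptr (444.1, 278.3) 414.5 (465, -437, 139, 36, -3.1) dep [ 0.464 -0.441  0.001]
ptr (409.7, 277.7) 396.0 (466, -332, 138, 39, -2.2) dep [ 0.467 -0.329  0.   ]
ptr (444.5, 244.5) 170.5 (575, -446, 65, 30, -2.9) dep [ 0.577 -0.449 -0.001]
ptr (410.0, 244.5) 190.0 (576, -333, 64, 33, -2.2) dep [ 0.577 -0.334  0.005]
ruler (426.5, 292.1) 366.5 (419, -380, 68, 60, 87.5) dep [ 0.419 -0.38   0.008]
ruler (427.1, 258.5) 925.0 (530, -388, 151, 71, -4.2) dep [ 0.52  -0.374  0.062]
```

Call:
{"method": "apply_moves", "body": {"rows": [[0,0,0.5,-0.01,-0.02,0,0.04],[0,0,1,-0.02,-0.05,0,0.04],[0,0,2,-0.03,-0.08,0,0.04],[0,0,3,-0.04,-0.11,0.005,0.04],[0,0,3.1,-0.048,-0.13,0.02,0.04],[0,0,3.1,-0.049,-0.132,0.035,0.04],[0,0,3.1,-0.049,-0.132,0.048,0.04],[0,0,3.1,-0.049,-0.132,0.055,0.04],[0,0,3.1,-0.049,-0.132,0.058,0.04],[0,0,3.1,-0.049,-0.132,0.058,0.04]]}}

```text
clock: 15.3
position: [0.5478, 0.1497, 0.1302]
ee_rot: [[-0.998, 0.057, -0.004], [0.057, 0.998, -0.004], [0.003, -0.004, -1.0]]
ft_force: [0.4, -0.0, -0.5]
gripper_width: 0.571
```

```bash
python3 p.py .55 .152 .125 -3
```

```text
t 15.3 pos [0.5478 0.1497 0.1302] f [ 0.4 -0.  -0.5] w 49.7 j1,6 [  32.   26.  -19.    0.  -45. -125.]
[0.55, 0.152, 0.125, -3.0] turn [-0.2 -0.2 -0.3] shift [-0.002  0.002  0.005]
```

Call:
{"method": "apply_moves", "body": {"rows": [[0,0,0,-0.001,0.002,0.003,0.04],[0,0,0,-0.001,0.002,0.0055,0.04],[0,0,0,-0.001,0.002,0.0055,0.04],[0,0,0,-0.001,0.002,0.0055,0.065],[0,0,0,-0.001,0.002,0.0055,0.065],[0,0,0,-0.001,0.002,0.0055,0.065],[0,0,0,-0.001,0.002,0.0,0.065],[0,0,0,-0.001,0.002,-0.02,0.065],[0,0,0,0.03,0.002,-0.05,0.065],[0,0,0,0.07,0.002,-0.075,0.05]]}}

```text
clock: 16.3
position: [0.4789, 0.1562, 0.2065]
ee_rot: [[-0.998, 0.058, -0.002], [0.058, 0.998, -0.004], [0.002, -0.004, -1.0]]
ft_force: [0.1, 1.2, 0.7]
gripper_width: 0.712
```

```bash
python3 p.py .443 .114 .2 -3.3
python3 - <<'E'
from m import *
o=snap("d"); report(o)
im,d=o["top"]
cv2.imwrite("pics/d1.png",cv2.resize(im[190:310,150:350,::-1],None,fx=4,fy=4,interpolation=cv2.INTER_NEAREST))
E
```

```text
t 16.3 pos [0.4789 0.1562 0.2065] f [0.1 1.2 0.7] w 61.9 j1,6 [  37.   15.  -23.    0.  -52. -130.]
[0.443, 0.114, 0.2, -3.3] turn [-0.2 -0.1 -0.1] shift [ 0.033 -0.044  0.007]
waffle? top (290, 223) rect (646, 59, 76, 42, -3.4) dep [0.634 0.057 0.074]
waffle? top (261, 222) rect (651, 155, 74, 45, -0.4) dep [0.641 0.151 0.068]
waffle? side (273, 257) rect (591, 121, 84, 50, -2.6) dep [0.543 0.159 0.072]
waffle? side (248, 240) rect (693, 128, 82, 38, -3.9) dep [0.643 0.161 0.071]
red1 (343.8, 236.5) 4402.0 (599, -113, 222, 215, -1.7) dep [ 0.596 -0.113  0.05 ]
panwhite (280.5, 229.1) 3203.0 (600, 106, 216, 216, 89.6) dep [0.622 0.09  0.047]
ptr (426.9, 305.7) 290.0 (376, -379, 142, 22, 89.6) dep [ 0.376 -0.382 -0.001]
ptr (444.1, 278.3) 414.5 (465, -437, 139, 36, -3.1) dep [ 0.464 -0.441  0.001]
ptr (409.8, 277.7) 397.0 (466, -332, 138, 39, -2.2) dep [ 0.467 -0.329  0.005]
ptr (444.5, 244.5) 169.5 (575, -446, 65, 30, -2.9) dep [ 0.577 -0.449 -0.001]
ptr (410.0, 244.5) 190.0 (576, -333, 64, 33, -2.2) dep [ 0.577 -0.334  0.006]
ruler (426.5, 292.1) 366.5 (419, -380, 68, 60, 87.5) dep [ 0.419 -0.381  0.004]
ruler (427.1, 258.5) 925.0 (530, -388, 151, 71, -4.2) dep [ 0.522 -0.376  0.054]
```

View pics/d1.png

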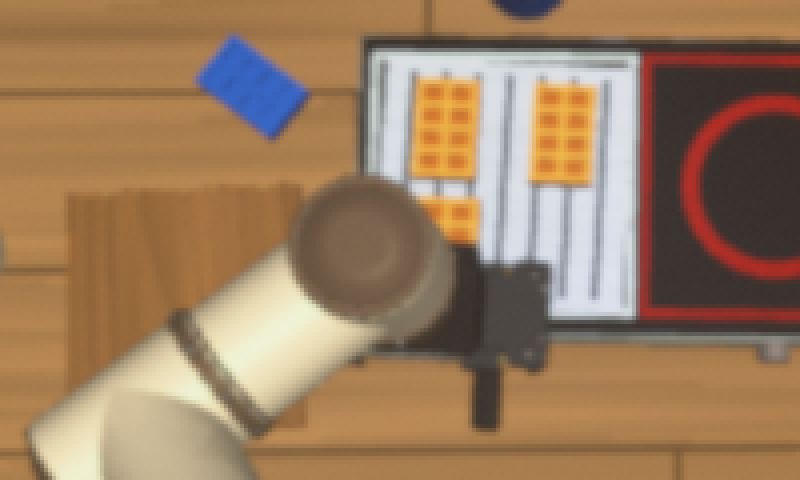

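View pics/d_side.png

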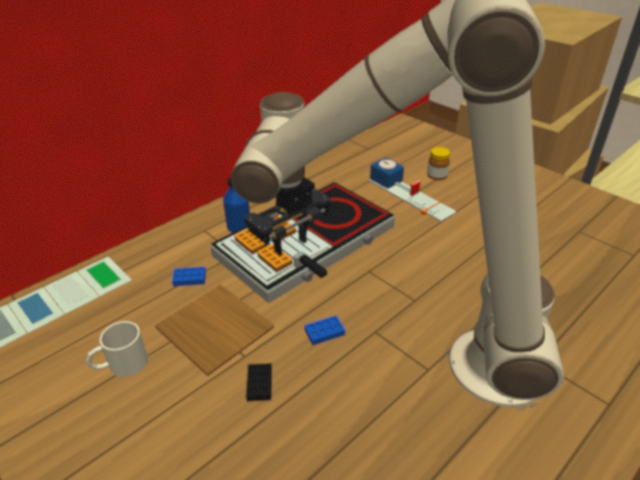

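All three waffles lie flat on the pan and step 1 is met. Next I grip the handle at about (0.440, 0.114), with the grasp point at 0.076.

Call:
{"method": "apply_moves", "body": {"rows": [[0,0,0,0.015,-0.015,0,0.05],[0,0,0,0.03,-0.035,0,0.05],[0,0,0,0.036,-0.044,0.007,0.05],[0,0,0,0.036,-0.044,0.025,0.05],[0,0,0,0.036,-0.044,0.045,0.05],[0,0,0,0.036,-0.044,0.065,0.05],[0,0,0,0.036,-0.044,0.075,0.05],[0,0,0,0.036,-0.044,0.079,0.05],[0,0,0,0.036,-0.044,0.079,0.05],[0,0,0,0.036,-0.044,0.079,0.05]]}}

```text
clock: 17.4
position: [0.4384, 0.1144, 0.1308]
ee_rot: [[-0.998, 0.055, 0.002], [0.055, 0.998, -0.0], [-0.002, 0.0, -1.0]]
ft_force: [0.7, -0.5, 0.8]
gripper_width: 0.573
```

```bash
python3 p.py .440 .114 .127 -3.3
```

```text
t 17.4 pos [0.4384 0.1144 0.1308] f [ 0.7 -0.5  0.8] w 49.8 j1,6 [  35.   17.  -35.    0.  -38. -129.]
[0.44, 0.114, 0.127, -3.3] turn [0.  0.1 0.1] shift [-0.002 -0.     0.004]
```

Call:
{"method": "apply_moves", "body": {"rows": [[0,0,0,0,0,0.002,0.05],[0,0,0,0,0,0.004,0.04],[0,0,0,0,0,0.004,0.03],[0,0,0,0,0,0.004,0.02],[0,0,0,0,0,0.004,0.012],[0,0,0,0,0,0.004,0.012],[0,0,0,0,0,0.004,0.012],[0,0,0,0,0,0.004,0.012],[0,0,0,0,0,0.004,0.012],[0,0,0,0,0,0.004,0.012]], "grip_force": 25}}

```text
clock: 18.4
position: [0.4386, 0.1146, 0.1269]
ee_rot: [[-0.998, 0.055, 0.002], [0.055, 0.998, 0.0], [-0.002, 0.0, -1.0]]
ft_force: [-1.1, 1.4, 1.9]
gripper_width: 0.248
```

```bash
python3 p.py .440 .114 .127 -3.3
```

```text
t 18.4 pos [0.4386 0.1146 0.1269] f [-1.1  1.4  1.9] w 21.6 j1,6 [  35.   17.  -35.    0.  -37. -129.]
[0.44, 0.114, 0.127, -3.3] turn [0.  0.1 0.1] shift [-0.001 -0.001 -0.   ]
```

Call:
{"method": "apply_moves", "body": {"rows": [[0,0,0,0,-0.004,0,0.012],[0,0,0,-0.001,-0.01,0,0.012],[0,0,0,-0.001,-0.018,0,0.012],[0,0,0,-0.001,-0.027,0,0.012],[0,0,0,-0.002,-0.036,0,0.012],[0,0,0,-0.002,-0.045,0,0.012],[0,0,0,-0.002,-0.054,0,0.012],[0,0,0,-0.003,-0.062,0,0.012],[0,0,0,-0.003,-0.068,0,0.012],[0,0,0,-0.003,-0.07,0,0.012]]}}

```text
clock: 19.4
position: [0.4376, 0.0438, 0.1269]
ee_rot: [[-0.998, 0.056, 0.002], [0.056, 0.998, 0.0], [-0.002, 0.0, -1.0]]
ft_force: [-0.0, 2.6, 0.4]
gripper_width: 0.247
```

```bash
python3 p.py .4366 -.1039 .127 -3.2
```

```text
t 19.4 pos [0.4376 0.0438 0.1269] f [-0.   2.6  0.4] w 21.5 j1,6 [  27.   16.  -37.    0.  -36. -120.]
[0.4366, -0.1039, 0.127, -3.2] turn [ 0.   0.1 -0. ] shift [-0.007 -0.148 -0.   ]
```

Force of about 2.6 N, which fits a light slide. Continuing.

Call:
{"method": "apply_moves", "body": {"rows": [[0,0,0,0,-0.004,0,0.012],[0,0,0,-0.001,-0.011,0,0.012],[0,0,0,-0.001,-0.02,0,0.012],[0,0,0,-0.001,-0.029,0,0.012],[0,0,0,-0.002,-0.038,0,0.012],[0,0,0,-0.002,-0.047,0,0.012],[0,0,0,-0.003,-0.056,0,0.012],[0,0,0,-0.003,-0.064,0,0.012],[0,0,0,-0.003,-0.07,0,0.012],[0,0,0,-0.003,-0.073,0,0.012]]}}

```text
clock: 20.4
position: [0.4365, -0.0299, 0.127]
ee_rot: [[-0.998, 0.057, 0.002], [0.057, 0.998, 0.0], [-0.002, 0.0, -1.0]]
ft_force: [-0.6, 3.7, 0.6]
gripper_width: 0.254
```

Call:
{"method": "apply_moves", "body": {"rows": [[0,0,0,0,-0.004,0,0.012],[0,0,0,-0.001,-0.011,0,0.012],[0,0,0,-0.001,-0.02,0,0.012],[0,0,0,-0.001,-0.03,0,0.012],[0,0,0,-0.002,-0.04,0,0.012],[0,0,0,-0.002,-0.05,0,0.012],[0,0,0,-0.003,-0.06,0,0.012],[0,0,0,-0.003,-0.068,0,0.012],[0,0,0,-0.003,-0.073,0,0.012],[0,0,0,-0.003,-0.075,0,0.012]]}}

```text
clock: 21.4
position: [0.4352, -0.1055, 0.1269]
ee_rot: [[-0.998, 0.058, 0.002], [0.058, 0.998, 0.0], [-0.002, 0.0, -1.0]]
ft_force: [-0.7, 3.0, 1.8]
gripper_width: 0.251
```

```bash
python3 p.py .4366 -.1039 .127 -3.2;  python3 - <<'E'
from m import *
o=snap("e"); report(o)
im,d=o["top"]
cv2.imwrite("pics/e1.png",cv2.resize(im[180:310,220:420,::-1],None,fx=4,fy=4,interpolation=cv2.INTER_NEAREST))
E
```

```text
t 21.4 pos [ 0.4352 -0.1055  0.1269] f [-0.7  3.   1.8] w 21.9 j1,6 [   7.   17.  -36.   -0.  -37. -101.]
[0.4366, -0.1039, 0.127, -3.2] turn [ 0.   0.1 -0.1] shift [-0.001  0.002 -0.   ]
waffle? top (331, 251) rect (553, -73, 66, 39, -0.7) dep [ 0.548 -0.071  0.056]
waffle? top (359, 224) rect (643, -165, 77, 39, -1.5) dep [ 0.632 -0.16   0.075]
waffle? top (330, 223) rect (647, -71, 77, 39, -0.7) dep [ 0.638 -0.068  0.067]
waffle? side (336, 220) rect (587, -110, 85, 49, -2.3) dep [ 0.546 -0.063  0.071]
waffle? side (313, 206) rect (688, -108, 82, 49, -1.4) dep [ 0.64  -0.065  0.07 ]
waffle? side (336, 194) rect (685, -206, 83, 49, -3.1) dep [ 0.639 -0.158  0.07 ]
red1 (356.3, 203.9) 41.0 (705, -128, 192, 7, 89.6) dep [ 0.706 -0.157  0.039]
red1 (311.5, 213.9) 19.5 (611, -7, 198, 13, -5.1) dep [ 0.672 -0.01   0.046]
panwhite (299.6, 274.0) 12.0 (477, 29, 22, 10, 89.6) dep [0.431 0.022 0.402]
panwhite (324.3, 272.7) 101.0 (482, -45, 76, 19, 89.6) dep [ 0.434 -0.039  0.402]
panwhite (345.3, 231.6) 3038.5 (598, -113, 203, 202, 87.4) dep [ 0.611 -0.118  0.055]
panwhite (273.6, 233.0) 350.5 (599, 107, 220, 217, -1.2) dep [0.609 0.112 0.05 ]
ptr (426.9, 305.7) 290.0 (376, -379, 142, 22, 89.6) dep [ 0.376 -0.381  0.001]
ptr (444.1, 278.3) 414.5 (465, -437, 139, 36, -3.1) dep [ 0.464 -0.441  0.003]
ptr (409.7, 277.7) 395.5 (466, -332, 138, 39, -2.2) dep [ 0.468 -0.331 -0.007]
ptr (444.5, 244.5) 170.5 (575, -446, 65, 30, -2.9) dep [ 0.577 -0.449 -0.   ]
ptr (410.0, 244.5) 190.0 (576, -333, 64, 33, -2.2) dep [ 0.579 -0.336 -0.007]
ruler (426.5, 292.1) 366.5 (419, -380, 68, 60, 87.5) dep [ 0.419 -0.38   0.009]
ruler (427.1, 258.5) 927.0 (530, -388, 151, 71, -4.3) dep [ 0.522 -0.376  0.053]
```

View pics/e1.png

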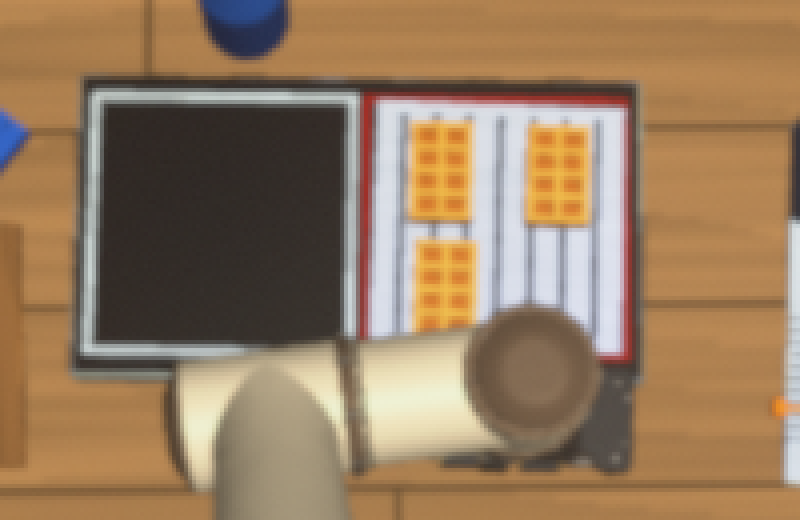

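Call:
{"method": "apply_moves", "body": {"rows": [[0,0,0,0,0,0,0.03],[0,0,0,0,0,0,0.045],[0,0,0,0,0,0,0.05],[0,0,0,0,0,0,0.05],[0,0,0,0,0,-0.005,0.05],[0,0,0,0,0,-0.025,0.05],[0,0,0,0,0,-0.05,0.05],[0,0,0,0,0,-0.075,0.05],[0,0,0,0,0,-0.09,0.05],[0,0,0,0,0,-0.09,0.05]], "grip_force": 12}}

```text
clock: 22.5
position: [0.4362, -0.1052, 0.2194]
ee_rot: [[-0.998, 0.057, 0.008], [0.057, 0.998, 0.0], [-0.008, 0.001, -1.0]]
ft_force: [0.6, -0.2, -0.1]
gripper_width: 0.57
```

```bash
python3 p.py .5225 -.382 .2 90 .5225 -.382 .2 -90;  python3 - <<'E'
from m import *
o=snap("f"); 
im,d=o["top"]
H=cv2.cvtColor(im,cv2.COLOR_RGB2HSV)
# ruler orientation
m=cv2.inRange(H,(0,0,165),(179,70,255)); k=np.zeros_like(m); k[236:312,412:442]=255; m&=k
ys,xs=np.nonzero(m); p=np.array([onz("top",u,v,.008)[:2] for u,v in zip(xs,ys)],np.float32)*1000
print("ruler",cv2.minAreaRect(p))
m=(((H[:,:,0]<9)|(H[:,:,0]>172))&(H[:,:,1]>90)); ys,xs=np.nonzero(m[250:268,418:440]); P=np.array([onz("top",u+418,v+250,.058)[:2] for u,v in zip(xs,ys)]); print("tab",P.mean(0),P.min(0),P.max(0))
I,D=o["side"]
for c in blobs(I,(0,150,120),(6,255,255),10,(400,170,430,205)):
    u,v=cen(c);print("tab side",u,v,dep("side",u,v,D[int(v),int(u)]).round(4))
# tab top depth points
pts=np.array([dep("top",u,v,d[v,u]) for v in range(250,268) for u in range(418,440)]); t=pts[(pts[:,2]>.045)&(pts[:,2]<.08)]; print(t.mean(0).round(4),t.min(0).round(3),t.max(0).round(3))
cv2.imwrite("pics/f1.png",cv2.resize(im[180:310,220:420,::-1],None,fx=4,fy=4,interpolation=cv2.INTER_NEAREST))
E
```

```text
t 22.5 pos [ 0.4362 -0.1052  0.2194] f [ 0.6 -0.2 -0.1] w 49.6 j1,6 [   7.    9.  -30.    0.  -51. -101.]
[0.5225, -0.382, 0.2, 90.0] turn [ -0.3   0.4 -93.3] shift [-0.102 -0.271  0.02 ]
[0.5225, -0.382, 0.2, -90.0] turn [ 0.4  0.3 86.7] shift [-0.102 -0.271  0.02 ]
ruler ((496.23199462890625, -385.0791931152344), (71.47740936279297, 215.54678344726562), 85.65526580810547)
tab [ 0.52287782 -0.38203085] [ 0.51632914 -0.40021774] [ 0.52929122 -0.36520251]
tab side 414.76229508196724 187.8005464480874 [ 0.5222 -0.379   0.0455]
[ 0.5252 -0.3873  0.0553] [ 0.519 -0.407  0.045] [ 0.533 -0.371  0.064]
```

View pics/f1.png

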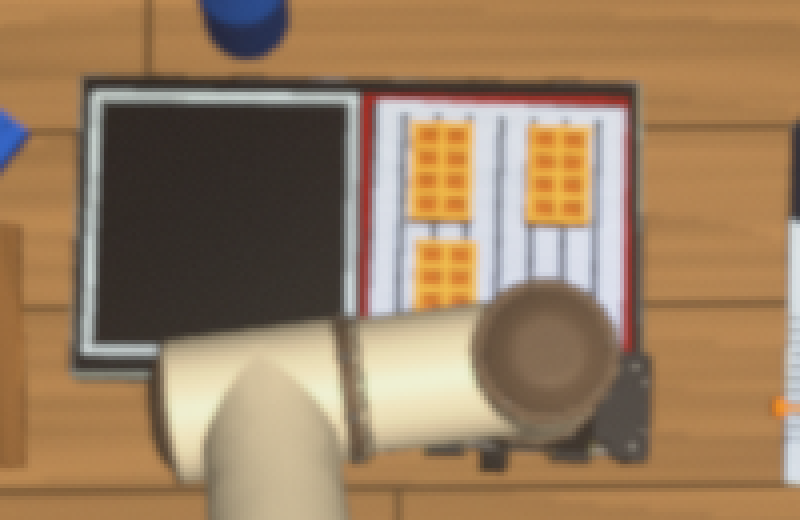

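Pan is released and still centred on the burner. The tab is at (0.5228, -0.382) and the ruler yaw is about -4.5°. I'll grip the tab across its 36 mm width, clear of the blade and box.

```bash
python3 p.py .5228 -.3820 .2 -4.5
```

```text
t 22.6 pos [ 0.4347 -0.1052  0.2169] f [-0.9  1.   0.3] w 50.1 j1,6 [   7.    9.  -30.   -0.  -51. -101.]
[0.5228, -0.382, 0.2, -4.5] turn [0.  0.1 1.2] shift [-0.104 -0.271  0.017]
```

Call:
{"method": "apply_moves", "body": {"rows": [[0,0,0,-0.01,-0.03,0,0.06],[0,0,0,-0.02,-0.06,0,0.06],[0,0,0.5,-0.035,-0.1,0,0.06],[0,0,0.5,-0.05,-0.14,0,0.06],[0,0,1,-0.065,-0.18,0,0.06],[0,0,1,-0.08,-0.215,0,0.06],[0,0.4,1.2,-0.09,-0.245,0.01,0.06],[0,0.4,1.2,-0.1,-0.265,0.02,0.06],[0,0.4,1.2,-0.102,-0.271,0.03,0.06],[0,0.4,1.2,-0.102,-0.271,0.04,0.06]]}}

```text
clock: 23.6
position: [0.5202, -0.3818, 0.1743]
ee_rot: [[-0.997, 0.08, -0.008], [0.08, 0.997, 0.003], [0.008, 0.002, -1.0]]
ft_force: [-0.7, 0.0, -0.4]
gripper_width: 0.688
```

```bash
python3 p.py .5228 -.382 .093 -4.5
```

```text
t 23.6 pos [ 0.5202 -0.3818  0.1743] f [-0.7  0.  -0.4] w 59.9 j1,6 [-22.  30.  -5.   0. -56. -73.]
[0.5228, -0.382, 0.093, -4.5] turn [ 0.1 -0.5 -0.1] shift [-0.003 -0.     0.081]
```

Call:
{"method": "apply_moves", "body": {"rows": [[0,-0.3,0,-0.002,0,0.015,0.06],[0,-0.5,0,-0.003,0,0.035,0.06],[0,-0.5,0,-0.003,0,0.055,0.06],[0,-0.5,0,-0.003,0,0.07,0.06],[0,-0.5,0,-0.003,0,0.079,0.06],[0,-0.5,0,-0.003,0,0.081,0.06],[0,-0.5,0,-0.003,0,0.081,0.05],[0,-0.5,0,-0.003,0,0.081,0.04],[0,-0.5,0,-0.003,0,0.081,0.03],[0,-0.5,0,-0.003,0,0.081,0.028]], "grip_force": 40}}

```text
clock: 24.6
position: [0.5228, -0.3852, 0.0944]
ee_rot: [[-0.997, 0.079, 0.003], [0.079, 0.997, -0.004], [-0.003, -0.004, -1.0]]
ft_force: [-3.4, -23.6, -7.6]
gripper_width: 0.413
```

Call:
{"method": "apply_moves", "body": {"rows": [[0,0,0,0,0,0,0.028],[0,0,0,0,0,0,0.028],[0,0,0,0,0,0,0.028],[0,0,0,0.001,0,0,0.028],[0,0,0,0.002,0,0,0.028],[0,0,0,0.004,0,0,0.028],[0,0,0,0.007,0,0,0.028],[0,0,0,0.01,0,0,0.028],[0,0,0,0.013,0,0,0.028],[0,0,0,0.016,0,0,0.028]]}}

```text
clock: 25.6
position: [0.5086, -0.3846, 0.0944]
ee_rot: [[-0.997, 0.079, 0.008], [0.079, 0.997, -0.006], [-0.008, -0.006, -1.0]]
ft_force: [4.6, -6.1, -7.4]
gripper_width: 0.409
```

```bash
python3 p.py .4525 -.3765 .093 -4.5
```

```text
t 25.6 pos [ 0.5086 -0.3846  0.0944] f [ 4.6 -6.1 -7.4] w 35.6 j1,6 [-23.  34. -11.   0. -44. -72.]
[0.4525, -0.3765, 0.093, -4.5] turn [-0.3  0.5 -0. ] shift [0.057 0.004 0.001]
```

Call:
{"method": "apply_moves", "body": {"rows": [[0,0,0,0.003,0,0,0.028],[0,0,0,0.006,0,0,0.028],[0,0,0,0.009,0,0,0.028],[0,0,0,0.012,0,0,0.028],[0,0,0,0.015,0,0,0.028],[0,0,0,0.018,0,0,0.028],[0,0,0,0.021,0,0,0.028],[0,0,0,0.024,0,0,0.028],[0,0,0,0.027,0,0,0.028],[0,0,0,0.03,0,0,0.028]]}}

```text
clock: 26.6
position: [0.4807, -0.3827, 0.0943]
ee_rot: [[-0.997, 0.078, 0.013], [0.078, 0.997, -0.008], [-0.013, -0.007, -1.0]]
ft_force: [6.3, -5.1, -7.0]
gripper_width: 0.409
```

Call:
{"method": "apply_moves", "body": {"rows": [[0,0,0,0.003,0,0,0.028],[0,0,0,0.006,0,0,0.028],[0,0,0,0.009,0,0,0.028],[0,0,0,0.012,0,0,0.028],[0,0,0,0.015,0,0,0.028],[0,0,0,0.018,0,0,0.028],[0,0,0,0.021,0,0,0.028],[0,0,0,0.023,0,0,0.028],[0,0,0,0.024,0,0,0.028],[0,0,0,0.024,0,0,0.028]]}}

```text
clock: 27.6
position: [0.4582, -0.3811, 0.0944]
ee_rot: [[-0.997, 0.078, 0.016], [0.078, 0.997, -0.01], [-0.017, -0.008, -1.0]]
ft_force: [4.3, -4.5, -6.3]
gripper_width: 0.406
```

```bash
python3 p.py .4525 -.3765 .093 -4.5
python3 - <<'E'
from m import *
o=snap("g"); 
for n,b in(("top",(390,200,490,320)),("side",(370,160,450,235))):
    im=o[n][0]; cv2.imwrite(f"pics/g_{n}c.png",cv2.resize(im[b[1]:b[3],b[0]:b[2],::-1],None,fx=6 if n=="side" else 5,fy=6 if n=="side" else 5,interpolation=cv2.INTER_NEAREST))
I,D=o["side"]
for c in blobs(I,(0,150,120),(6,255,255),10,(400,170,450,230)):
    u,v=cen(c);print("tab side",u,v,cv2.boundingRect(c),dep("side",u,v,D[int(v),int(u)]).round(4))
E
```

```text
t 27.6 pos [ 0.4582 -0.3811  0.0944] f [ 4.3 -4.5 -6.3] w 35.3 j1,6 [-24.  31. -18.   0. -41. -70.]
[0.4525, -0.3765, 0.093, -4.5] turn [-0.5  1.   0. ] shift [0.006 0.004 0.001]
```

View pics/g_topc.png

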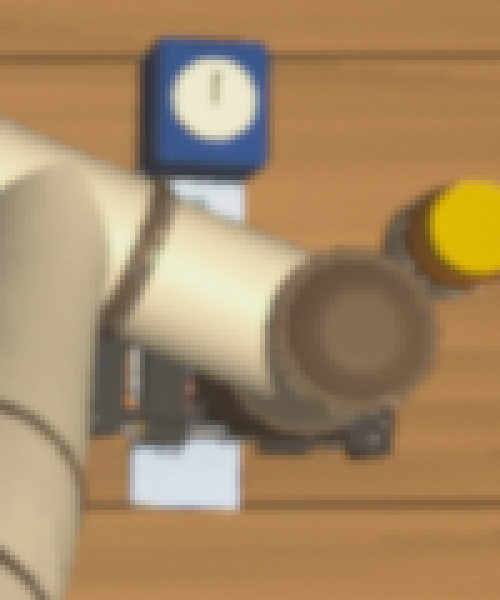

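View pics/g_sidec.png

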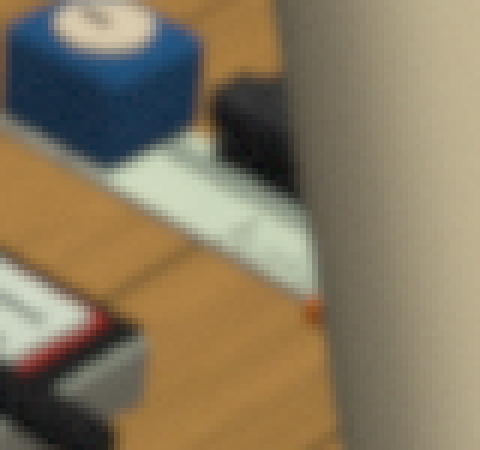

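The arm hides the tab. The red blob also contains the tab's front face, so my tab x is probably biased. I'll re-measure from the earlier unobstructed frames, using the tab top and the ruler ticks.

Run:
```python
from m import *
ims=[load(t)["top"][0].astype(float) for t in "abcdef"]
im=np.mean(ims,0); np.save("pics/avg.npy",im)
cv2.imwrite("pics/avg.png",cv2.resize(im[245:305,405:450,::-1].astype(np.uint8),None,fx=10,fy=10,interpolation=cv2.INTER_CUBIC))
print("tab cols 426-434 rows"); 
for v in range(252,266): print(v,im[v,425:434].mean(0).round(0), onz("top",430,v,.058)[0].round(4))
print("ticks: gray at cols")
for v in range(254,300): print(v,im[v,417:421].mean(1).round(0),im[v,421:425].mean().round(0),"x@.008",onz("top",420,v,.008)[0].round(4))
```

```text
tab cols 426-434 rows
252 [182. 191. 197.] 0.5421
253 [183. 191. 197.] 0.5388
254 [182. 185. 191.] 0.5356
255 [191. 159. 162.] 0.5324
256 [220. 140. 129.] 0.5292
257 [227. 152. 130.] 0.526
258 [218. 121. 101.] 0.5228
259 [172.  73.  60.] 0.5196
260 [144.  96.  95.] 0.5164
261 [179. 169. 173.] 0.5132
262 [205. 210. 215.] 0.51
263 [212. 220. 224.] 0.5068
264 [213. 221. 226.] 0.5036
265 [214. 221. 226.] 0.5004
ticks: gray at cols
254 [186. 219. 223. 223.] 222.0 x@.008 0.5442
255 [183. 217. 223. 222.] 219.0 x@.008 0.5409
256 [182. 216. 222. 222.] 205.0 x@.008 0.5376
257 [185. 216. 222. 221.] 180.0 x@.008 0.5342
258 [182. 210. 217. 215.] 155.0 x@.008 0.5309
259 [170. 193. 201. 196.] 132.0 x@.008 0.5276
260 [179. 203. 210. 206.] 158.0 x@.008 0.5243
261 [183. 207. 212. 210.] 199.0 x@.008 0.521
262 [173. 192. 196. 192.] 209.0 x@.008 0.5177
263 [180. 202. 207. 205.] 216.0 x@.008 0.5144
264 [185. 208. 212. 211.] 217.0 x@.008 0.5111
265 [177. 197. 197. 192.] 212.0 x@.008 0.5078
266 [188. 206. 207. 203.] 215.0 x@.008 0.5045
267 [197. 211. 211. 210.] 218.0 x@.008 0.5012
268 [195. 198. 192. 193.] 
[... 742 characters left out ...]
@.008 0.4456
285 [200. 207. 208. 211.] 219.0 x@.008 0.4424
286 [187. 190. 193. 202.] 218.0 x@.008 0.4391
287 [197. 202. 205. 210.] 219.0 x@.008 0.4359
288 [203. 211. 212. 213.] 218.0 x@.008 0.4326
289 [189. 202. 203. 200.] 208.0 x@.008 0.4294
290 [200. 211. 210. 202.] 197.0 x@.008 0.4262
291 [213. 220. 220. 216.] 209.0 x@.008 0.4229
292 [215. 222. 222. 222.] 219.0 x@.008 0.4197
293 [215. 221. 222. 222.] 222.0 x@.008 0.4164
294 [216. 222. 222. 222.] 223.0 x@.008 0.4132
295 [218. 222. 222. 222.] 223.0 x@.008 0.41
296 [219. 224. 223. 223.] 224.0 x@.008 0.4068
297 [219. 224. 224. 224.] 224.0 x@.008 0.4035
298 [219. 224. 224. 224.] 224.0 x@.008 0.4003
299 [213. 220. 221. 223.] 224.0 x@.008 0.3971
```

View pics/avg.png

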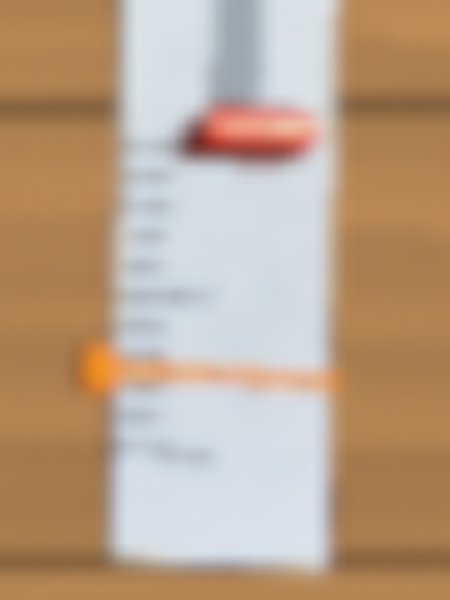

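Tab top centre is at about 0.5265 and the pointer line at about 0.4505 on the tab's axis. The ticks put the pointer at about 74–75 mm. The tab is out about 64 mm, so another 11 mm is needed.

Call:
{"method": "apply_moves", "body": {"rows": [[0,0,0,0.003,0,0,0.028],[0,0,0,0.006,0,0,0.028],[0,0,0,0.009,0,0,0.028],[0,0,0,0.011,0,0,0.028],[0,0,0,0.012,0,0,0.028],[0,0,0,0.0125,0,0,0.028],[0,0,0,0.0125,0,0,0.028],[0,0,0,0.0125,0,0,0.028],[0,0,0,0.0125,0,0,0.028],[0,0,0,0.0125,0,0,0.028]]}}

```text
clock: 28.7
position: [0.4471, -0.3803, 0.0943]
ee_rot: [[-0.997, 0.077, 0.019], [0.077, 0.997, -0.011], [-0.019, -0.009, -1.0]]
ft_force: [4.1, -4.5, -6.3]
gripper_width: 0.406
```

Run:
```python
from m import *
o=manip.get_obs(); p=np.array(o["position"]);R=np.array(o["ee_rot"]); g=p+R@[0,0,.051]; print(p.round(4),g.round(4),"pulled",(np.array([.5228+.0002,-.3854])-g[:2])@[.997,-.078],o["gripper_width"],o["ft_force"])
o=snap("h"); im=o["top"][0]
cv2.imwrite("pics/h1.png",cv2.resize(im[255:300,405:450,::-1],None,fx=12,fy=12,interpolation=cv2.INTER_NEAREST))
H=cv2.cvtColor(im,cv2.COLOR_RGB2HSV)
for v in range(268,290):
  for u in range(410,445):
    h=H[v,u]
    if (h[0]<7 or h[0]>173) and h[1]>100 and h[2]>110: print("red",u,v,onz("top",u,v,.058)[:2].round(4))
```

```text
[ 0.4471 -0.3803  0.0943] [ 0.448  -0.3809  0.0433] pulled 0.07508040716853141 0.40629191284459454 [ 4.11687028 -4.49548594 -6.31873135]
red 428 280 [ 0.4528 -0.3747]
red 427 281 [ 0.4497 -0.3714]
red 428 281 [ 0.4497 -0.3746]
red 427 282 [ 0.4465 -0.3713]
red 428 282 [ 0.4465 -0.3744]
```

View pics/h1.png

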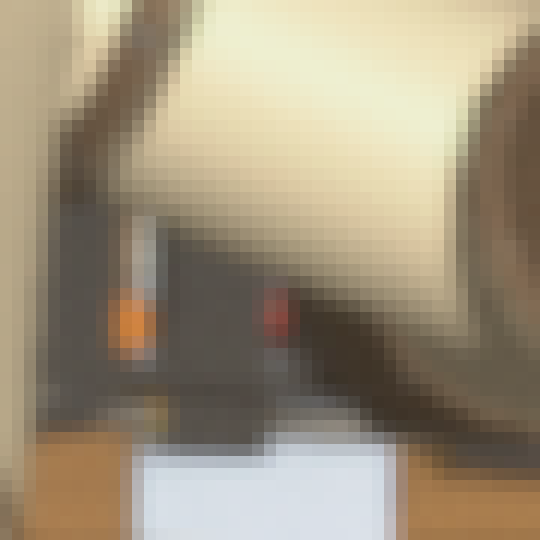

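Call:
{"method": "apply_moves", "body": {"rows": [[0,0,0,0.001,0,0,0.028],[0,0,0,0.001,0,0,0.028],[0,0,0,0.001,0,0,0.028],[0,0,0,0.001,0,0,0.028],[0,0,0,0.001,0,0,0.028],[0,0,0,0.001,0,0,0.028],[0,0,0,0.001,0,0,0.028],[0,0,0,0.001,0,0,0.028],[0,0,0,0.001,0,0,0.028],[0,0,0,0.001,0,0,0.028]]}}

```text
clock: 29.8
position: [0.4472, -0.3803, 0.0943]
ee_rot: [[-0.997, 0.077, 0.021], [0.077, 0.997, -0.012], [-0.021, -0.01, -1.0]]
ft_force: [4.0, -3.2, -5.8]
gripper_width: 0.408
```

Call:
{"method": "apply_moves", "body": {"rows": [[0,0,0,0.001,0,0,0.028],[0,0,0,0.001,0,0,0.028],[0,0,0,0.001,0,0,0.028],[0,0,0,0.001,0,0,0.028],[0,0,0,0.001,0,0,0.028],[0,0,0,0.001,0,0,0.028],[0,0,0,0.001,0,0,0.028],[0,0,0,0.001,0,0,0.028],[0,0,0,0.001,0,0,0.028],[0,0,0,0.001,0,0,0.028]]}}

```text
clock: 30.8
position: [0.4472, -0.3803, 0.0943]
ee_rot: [[-0.997, 0.077, 0.023], [0.076, 0.997, -0.012], [-0.023, -0.011, -1.0]]
ft_force: [3.4, -4.1, -5.5]
gripper_width: 0.407
```

Call:
{"method": "apply_moves", "body": {"rows": [[0,0,0,0,0,0,0.045],[0,0,0,0,0,0,0.06],[0,0,0,0,0,0,0.065],[0,0,0,0,0,-0.01,0.065],[0,0,0,0,0,-0.04,0.065],[0,0,0,0,0,-0.08,0.065],[0,0,0,0,0.04,-0.11,0.065],[0,0,0,0,0.085,-0.125,0.065],[0,0,0,0,0.13,-0.125,0.065],[0,0,0,0,0.175,-0.125,0.065]]}}

```text
clock: 31.8
position: [0.4577, -0.2028, 0.2192]
ee_rot: [[-0.997, 0.077, 0.026], [0.077, 0.997, -0.013], [-0.027, -0.011, -1.0]]
ft_force: [0.9, -0.5, -1.5]
gripper_width: 0.743
```

```bash
python3 - <<'E'
from m import *
o=snap("i"); im=o["top"][0]
cv2.imwrite("pics/i1.png",cv2.resize(im[195:310,300:450,::-1],None,fx=5,fy=5,interpolation=cv2.INTER_NEAREST))
E
python3 p.py .436 -.105 .2 -3.3
```

```text
t 31.9 pos [ 0.4577 -0.2005  0.2188] f [-0.  -0.5  0.8] w 64.7 j1,6 [ -5.  13. -24.   1. -51. -90.]
[0.436, -0.105, 0.2, -3.3] turn [-0.6  1.4 -0.8] shift [0.029 0.094 0.017]
```

View pics/i1.png

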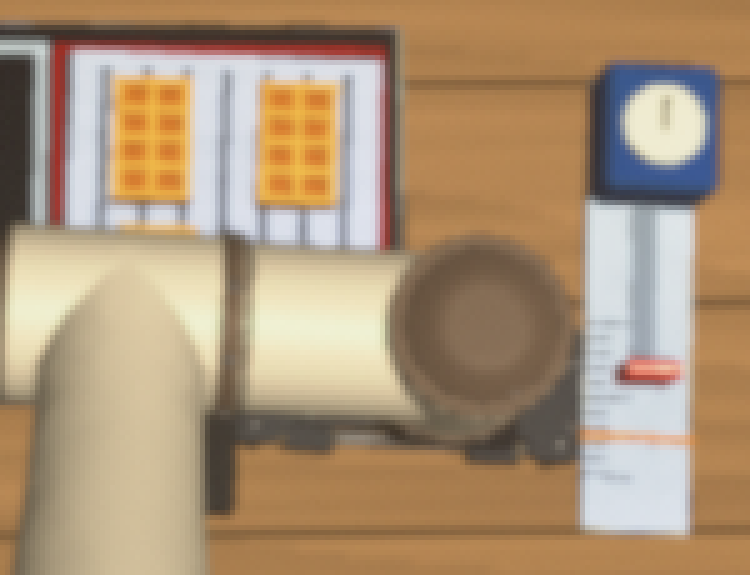

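The tab is free and running home; its position fits a start of about 75 mm. Meanwhile I move above the handle and wait.

Call:
{"method": "apply_moves", "body": {"rows": [[0,0,0,0.005,0.02,0,0.055],[0,0.5,0,0.01,0.04,0,0.055],[-0.3,1,-0.5,0.02,0.06,0,0.055],[-0.6,1.4,-0.8,0.025,0.08,0,0.055],[-0.6,1.4,-0.8,0.028,0.094,0.005,0.055],[-0.6,1.4,-0.8,0.028,0.094,0.01,0.055],[-0.6,1.4,-0.8,0.028,0.094,0.015,0.055],[-0.6,1.4,-0.8,0.028,0.094,0.015,0.055],[-0.6,1.4,-0.8,0.028,0.094,0.015,0.055],[-0.6,1.4,-0.8,0.028,0.094,0.015,0.055]]}}

```text
clock: 32.9
position: [0.437, -0.1054, 0.2023]
ee_rot: [[-0.998, 0.058, 0.001], [0.058, 0.998, 0.0], [-0.001, 0.0, -1.0]]
ft_force: [0.4, 1.3, 0.0]
gripper_width: 0.633
```

Call:
{"method": "apply_moves", "body": {"rows": [[0,0,0,0,0,0,0.055],[0,0,0,0,0,0,0.055],[0,0,0,0,0,0,0.055],[0,0,0,0,0,0,0.055],[0,0,0,0,0,0,0.055],[0,0,0,0,0,0,0.055],[0,0,0,0,0,0,0.055],[0,0,0,0,0,0,0.055],[0,0,0,0,0,0,0.055],[0,0,0,0,0,0,0.055]]}}

```text
clock: 33.9
position: [0.4369, -0.1054, 0.2023]
ee_rot: [[-0.998, 0.058, 0.001], [0.058, 0.998, 0.0], [-0.001, 0.0, -1.0]]
ft_force: [-0.6, 0.6, 0.4]
gripper_width: 0.632
```

Call:
{"method": "apply_moves", "body": {"rows": [[0,0,0,0,0,0,0.055],[0,0,0,0,0,0,0.055],[0,0,0,0,0,0,0.055],[0,0,0,0,0,0,0.055],[0,0,0,0,0,0,0.055],[0,0,0,0,0,0,0.055],[0,0,0,0,0,0,0.055],[0,0,0,0,0,0,0.055],[0,0,0,0,0,0,0.055],[0,0,0,0,0,0,0.055]]}}

```text
clock: 34.9
position: [0.4369, -0.1054, 0.2023]
ee_rot: [[-0.998, 0.058, 0.001], [0.058, 0.998, 0.0], [-0.001, 0.0, -1.0]]
ft_force: [0.3, 0.8, -0.4]
gripper_width: 0.631
```

```bash
python3 p.py .436 -.1045 .127 -3.3;python3 - <<'E'
from m import *
o=snap("j"); im=o["top"][0]
cv2.imwrite("pics/j1.png",cv2.resize(im[195:310,300:450,::-1],None,fx=5,fy=5,interpolation=cv2.INTER_NEAREST))
report(o)
E
```

```text
t 34.9 pos [ 0.4369 -0.1054  0.2023] f [ 0.3  0.8 -0.4] w 54.9 j1,6 [   7.   10.  -31.    0.  -49. -101.]
[0.436, -0.1045, 0.127, -3.3] turn [0. 0. 0.] shift [0.001 0.001 0.075]
waffle? top (331, 248) rect (561, -73, 49, 39, -0.7) dep [ 0.555 -0.07   0.067]
waffle? top (359, 224) rect (642, -165, 74, 39, -1.2) dep [ 0.633 -0.161  0.067]
waffle? top (330, 223) rect (647, -71, 77, 39, -0.7) dep [ 0.637 -0.068  0.068]
waffle? side (337, 220) rect (587, -110, 84, 48, -2.3) dep [ 0.543 -0.066  0.07 ]
waffle? side (313, 206) rect (688, -109, 82, 50, -2.5) dep [ 0.64  -0.066  0.07 ]
waffle? side (335, 194) rect (684, -206, 85, 46, -4.6) dep [ 0.642 -0.158  0.069]
red1 (356.0, 203.9) 41.0 (704, -129, 189, 7, 89.6) dep [ 0.704 -0.155  0.048]
red1 (311.5, 214.3) 21.5 (620, -7, 178, 10, -4.6) dep [ 0.67 -0.01  0.05]
panwhite (271.3, 273.3) 44.5 (478, 119, 53, 15, -79.0) dep [0.423 0.085 0.479]
panwhite (297.8, 271.5) 68.5 (484, 37, 44, 22, 89.6) dep [0.427 0.024 0.479]
panwhite (324.3, 270.3) 249.0 (490, -48, 89, 35, 89.6) dep [ 0.429 -0.036  0.48 ]
panwhite (344.7, 228.7) 2730.0 (601, -114, 203, 195, 87.3) dep [ 0.62  -0.116  0.056]
panwhite (272.8, 227.8) 303.0 (602, 107, 219, 212, 89.6) dep [0.627 0.115 0.045]
ptr (426.9, 305.7) 290.0 (376, -379, 142, 22, 89.6) dep [ 0.376 -0.382 -0.004]
ptr (444.1, 278.3) 414.5 (465, -437, 139, 36, -3.1) dep [ 0.464 -0.442 -0.   ]
ptr (409.8, 277.7) 397.0 (466, -332, 138, 39, -2.2) dep [ 0.467 -0.329  0.002]
ptr (444.5, 244.5) 169.5 (575, -446, 65, 30, -2.9) dep [ 0.577 -0.449 -0.002]
ptr (410.0, 244.5) 190.0 (576, -333, 64, 33, -2.2) dep [ 0.577 -0.335  0.   ]
ruler (426.5, 292.1) 366.5 (419, -380, 68, 60, 87.5) dep [ 0.419 -0.381  0.004]
ruler (427.1, 258.5) 925.0 (530, -388, 151, 71, -4.2) dep [ 0.522 -0.376  0.055]
```

View pics/j1.png

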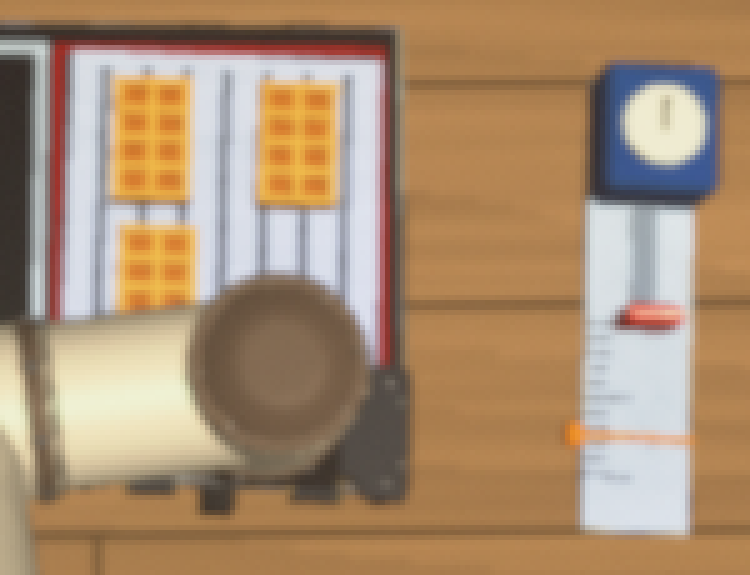

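Tab is home (same pixels as at the start), with the pan and waffles still on the burner. Lower and grip the handle.

Call:
{"method": "apply_moves", "body": {"rows": [[0,0,0,0.001,0.001,0.015,0.055],[0,0,0,0.001,0.001,0.035,0.055],[0,0,0,0.001,0.001,0.055,0.055],[0,0,0,0.001,0.001,0.07,0.055],[0,0,0,0.001,0.001,0.075,0.055],[0,0,0,0.001,0.001,0.0755,0.045],[0,0,0,0.001,0.001,0.0755,0.035],[0,0,0,0.001,0.001,0.0755,0.025],[0,0,0,0.001,0.001,0.0755,0.015],[0,0,0,0.001,0.001,0.0755,0.012]], "grip_force": 25}}

```text
clock: 36.0
position: [0.4363, -0.1043, 0.1273]
ee_rot: [[-0.998, 0.057, 0.002], [0.057, 0.998, 0.0], [-0.002, 0.0, -1.0]]
ft_force: [-0.4, -1.3, 1.2]
gripper_width: 0.262
```

Call:
{"method": "apply_moves", "body": {"rows": [[0,0,0,0,0,0,0.012],[0,0,0,0,0,0,0.012],[0,0,0,0,0,0,0.012],[0,0,0,0,0.003,0,0.012],[0,0,0,0,0.008,0,0.012],[0,0,0,0.001,0.015,0,0.012],[0,0,0,0.001,0.022,0,0.012],[0,0,0,0.001,0.03,0,0.012],[0,0,0,0.002,0.036,0,0.012],[0,0,0,0.002,0.04,0,0.012]]}}

```text
clock: 37.0
position: [0.4364, -0.0636, 0.1273]
ee_rot: [[-0.998, 0.057, 0.001], [0.057, 0.998, 0.0], [-0.001, 0.0, -1.0]]
ft_force: [0.4, -2.6, -0.3]
gripper_width: 0.252
```

```bash
python3 p.py .438 .1145 .127 -3.3
```

```text
t 37.0 pos [ 0.4364 -0.0636  0.1273] f [ 0.4 -2.6 -0.3] w 21.9 j1,6 [  13.   16.  -37.    0.  -37. -106.]
[0.438, 0.1145, 0.127, -3.3] turn [0.  0.1 0. ] shift [0.009 0.178 0.   ]
```

Call:
{"method": "apply_moves", "body": {"rows": [[0,0,0,0,0.004,0,0.012],[0,0,0,0.001,0.012,0,0.012],[0,0,0,0.001,0.022,0,0.012],[0,0,0,0.002,0.032,0,0.012],[0,0,0,0.002,0.042,0,0.012],[0,0,0,0.003,0.052,0,0.012],[0,0,0,0.003,0.062,0,0.012],[0,0,0,0.004,0.072,0,0.012],[0,0,0,0.004,0.08,0,0.012],[0,0,0,0.004,0.085,0,0.012]]}}

```text
clock: 38.0
position: [0.4372, 0.0224, 0.1273]
ee_rot: [[-0.998, 0.056, 0.001], [0.056, 0.998, 0.0], [-0.001, 0.0, -1.0]]
ft_force: [0.1, -2.8, 1.4]
gripper_width: 0.251
```

Call:
{"method": "apply_moves", "body": {"rows": [[0,0,0,0,0.004,0,0.012],[0,0,0,0.001,0.012,0,0.012],[0,0,0,0.001,0.022,0,0.012],[0,0,0,0.002,0.032,0,0.012],[0,0,0,0.002,0.042,0,0.012],[0,0,0,0.003,0.052,0,0.012],[0,0,0,0.003,0.063,0,0.012],[0,0,0,0.004,0.074,0,0.012],[0,0,0,0.005,0.083,0,0.012],[0,0,0,0.005,0.088,0,0.012]]}}

```text
clock: 39.0
position: [0.4371, 0.1115, 0.1273]
ee_rot: [[-0.999, 0.055, 0.001], [0.055, 0.999, -0.0], [-0.001, 0.0, -1.0]]
ft_force: [-0.6, -3.1, 1.4]
gripper_width: 0.25
```

```bash
python3 p.py .438 .1145 .127 -3.3;python3 - <<'E'
from m import *
o=snap("k"); im=o["top"][0]
cv2.imwrite("pics/k1.png",cv2.resize(im[190:310,200:400,::-1],None,fx=4,fy=4,interpolation=cv2.INTER_NEAREST))
report(o)
E
```

```text
t 39.0 pos [0.4371 0.1115 0.1273] f [-0.6 -3.1  1.4] w 21.8 j1,6 [  35.   17.  -36.    0.  -37. -128.]
[0.438, 0.1145, 0.127, -3.3] turn [0.  0.1 0.2] shift [-0.001  0.003  0.   ]
waffle? top (263, 248) rect (563, 149, 49, 42, 0.4) dep [0.556 0.145 0.072]
waffle? top (292, 224) rect (643, 55, 75, 41, -3.4) dep [0.634 0.054 0.065]
waffle? top (262, 223) rect (649, 150, 77, 43, 0.4) dep [0.639 0.146 0.065]
waffle? side (271, 255) rect (592, 131, 87, 35, -20.2) dep [0.56  0.155 0.066]
waffle? side (253, 238) rect (687, 116, 79, 48, -3.1) dep [0.639 0.149 0.071]
red1 (343.9, 236.4) 4408.0 (599, -113, 222, 215, -1.7) dep [ 0.598 -0.114  0.043]
panwhite (277.0, 232.3) 3723.0 (601, 107, 217, 216, 88.8) dep [0.61  0.1   0.054]
ptr (426.9, 305.7) 290.0 (376, -379, 142, 22, 89.6) dep [ 0.376 -0.381  0.001]
ptr (409.7, 277.7) 395.5 (466, -332, 138, 39, -2.2) dep [ 0.468 -0.33  -0.002]
ptr (444.1, 278.2) 418.0 (467, -437, 142, 36, -3.1) dep [ 0.465 -0.44   0.004]
ptr (444.5, 244.5) 170.5 (575, -446, 65, 30, -2.9) dep [ 0.577 -0.449 -0.001]
ptr (410.0, 244.5) 190.0 (576, -333, 64, 33, -2.2) dep [ 0.577 -0.335  0.001]
ruler (426.5, 292.1) 367.5 (420, -380, 68, 60, 87.5) dep [ 0.42  -0.382  0.002]
ruler (427.1, 258.5) 927.0 (530, -388, 151, 71, -4.2) dep [ 0.521 -0.375  0.058]
handle (284.1, 287.0) 59.0 (436, 74, 59, 23, -23.5) dep [0.417 0.069 0.229]
```

View pics/k1.png

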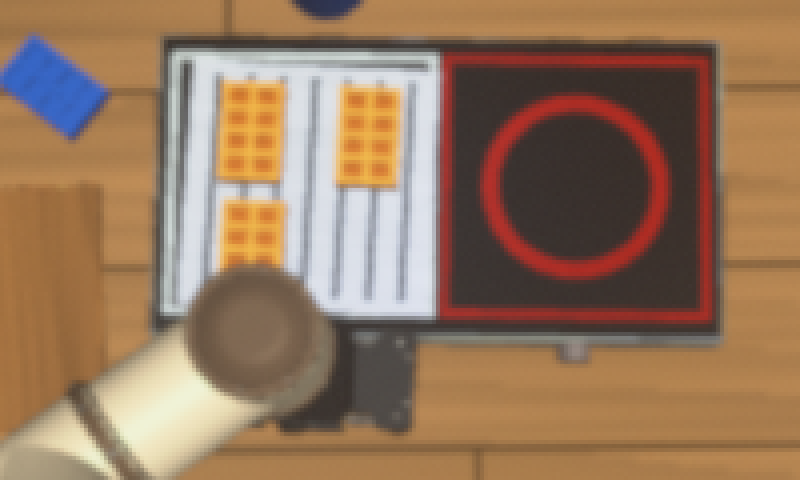

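Pan is about 5 mm short in y and 2–3 mm in x. I'll nudge it and then release.

Call:
{"method": "apply_moves", "body": {"rows": [[0,0,0,-0.001,0.001,0,0.012],[0,0,0,-0.001,0.003,0,0.012],[0,0,0,-0.002,0.005,0,0.012],[0,0,0,-0.002,0.005,0,0.012],[0,0,0,-0.002,0.005,0,0.03],[0,0,0,-0.002,0.005,0,0.045],[0,0,0,-0.002,0.005,0,0.055],[0,0,0,-0.002,0.005,-0.005,0.055],[0,0,0,-0.002,0.005,-0.03,0.055],[0,0,0,-0.002,0.005,-0.065,0.055]], "grip_force": 12}}

```text
clock: 40.1
position: [0.4388, 0.116, 0.192]
ee_rot: [[-0.999, 0.054, -0.002], [0.054, 0.999, -0.001], [0.001, -0.002, -1.0]]
ft_force: [1.1, 0.3, -0.6]
gripper_width: 0.615
```

```bash
python3 p.py .35 .114 .25 -3.3
```

```text
t 40.1 pos [0.4388 0.116  0.192 ] f [ 1.1  0.3 -0.6] w 53.5 j1,6 [  35.   12.  -31.    0.  -48. -129.]
[0.35, 0.114, 0.25, -3.3] turn [-0.1 -0.1  0.2] shift [ 0.089 -0.007 -0.058]
```

Call:
{"method": "apply_moves", "body": {"rows": [[0,0,0,0,-0.03,-0.02,0.065],[0,0,0,0,-0.07,-0.04,0.065],[0,0,0,0,-0.11,-0.05,0.065],[0,0,0,0,-0.15,-0.05,0.065],[0,0,0,0,-0.19,-0.05,0.065],[0,0,0,0,-0.22,-0.05,0.065],[0,0,0,0,-0.24,-0.05,0.065],[0,0,0,0,-0.25,-0.05,0.065],[0,0,0,0,-0.25,-0.05,0.065],[0,0,0,0,-0.25,-0.05,0.065]]}}

```text
clock: 41.1
position: [0.4254, -0.1332, 0.2424]
ee_rot: [[-0.999, 0.054, -0.001], [0.054, 0.999, -0.001], [0.001, -0.001, -1.0]]
ft_force: [-0.9, -0.0, 0.4]
gripper_width: 0.748
```

Run:
```python
from m import *
o=snap("l"); im,d=o["top"]
cv2.imwrite("pics/l1.png",cv2.resize(im[190:310,150:350,::-1],None,fx=4,fy=4,interpolation=cv2.INTER_NEAREST))
for n,roi in(("top",(150,190,385,320)),("side",(120,180,420,380))):
    I,D=o[n]
    for c in blobs(I,(13,165,185),(24,255,255),60,roi):
        u,v=cen(c); print(n,(round(u),round(v)),rect(n,c,.069),dep(n,u,v,D[int(v),int(u)]).round(3))
pts=np.array([dep("top",u,v,d[v,u]) for v in range(262,305) for u in range(255,292) if d[v,u]>0])
pts=pts[(pts[:,2]>.066)&(pts[:,2]<.1)]; bar=pts[pts[:,0]<.485]
print("handle",len(bar),cv2.minAreaRect((bar[:,:2]*1000).astype(np.float32)),np.polyfit(bar[:,0],bar[:,1],1)[0]*57.3)
# board corners from crop masks: board darker saturation; print rect from mask minus
H=cv2.cvtColor(im,cv2.COLOR_RGB2HSV)
for c in blobs(cv2.GaussianBlur(im,(3,3),0),(12,150,100),(18,255,172),1500,(155,225,235,310)): print("board",rect("top",c,.010),cv2.contourArea(c),cv2.boundingRect(c))
```

```text
top (261, 252) (546, 148, 73, 41, -0.4) [0.545 0.148 0.071]
top (291, 224) (635, 55, 74, 41, -4.5) [0.636 0.055 0.063]
top (262, 222) (641, 147, 72, 44, -0.4) [0.641 0.148 0.07 ]
side (275, 255) (551, 150, 81, 48, -3.7) [0.545 0.154 0.073]
side (251, 238) (648, 150, 79, 46, -3.3) [0.643 0.153 0.072]
side (280, 225) (639, 57, 76, 45, -4.4) [0.638 0.058 0.069]
handle 32 ((410.6051330566406, 121.37828063964844), (27.063810348510742, 13.748303413391113), 30.93556022644043) 22.13866614202872
board (506, 368, 202, 191, 2.3) 3405.5 (166, 237, 60, 63)
```

View pics/l1.png

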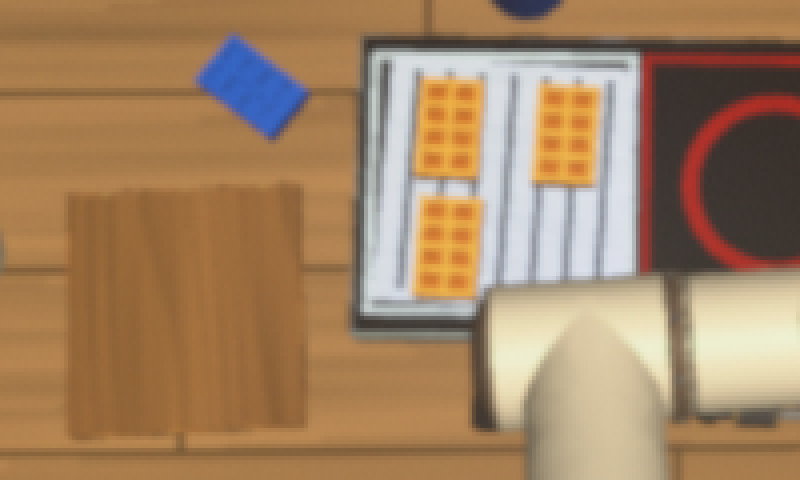

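Pan is back near (0.600, 0.104) and the frame centre is about (0.601, 0.107), so the error is ~4 mm. Board is at (0.506, 0.368). Now the waffles go back, the front one first.

```bash
python3 p.py .546 .150 .18 -3 .546 .150 .125 -3
```

```text
t 41.2 pos [ 0.4255 -0.1328  0.2424] f [ 0.5 -0.3 -0.1] w 65.2 j1,6 [  4.   7. -28.   0. -55. -97.]
[0.546, 0.15, 0.18, -3.0] turn [-0.1 -0.1 -0. ] shift [-0.105  0.289  0.062]
[0.546, 0.15, 0.125, -3.0] turn [-0.1 -0.1 -0. ] shift [-0.106  0.289  0.117]
```

Call:
{"method": "apply_moves", "body": {"rows": [[0,0,0,-0.01,0.03,0,0.072],[0,0,0,-0.025,0.07,0,0.072],[0,0,0,-0.04,0.115,0.005,0.072],[0,0,0,-0.06,0.16,0.015,0.072],[0,0,0,-0.075,0.205,0.025,0.072],[0,0,0,-0.09,0.25,0.035,0.072],[0,0,0,-0.103,0.28,0.045,0.072],[0,0,0,-0.106,0.289,0.06,0.072],[0,0,0,-0.106,0.289,0.075,0.072],[0,0,0,-0.106,0.289,0.085,0.072]]}}

```text
clock: 42.2
position: [0.5454, 0.1504, 0.1552]
ee_rot: [[-0.999, 0.052, -0.004], [0.052, 0.999, -0.003], [0.004, -0.003, -1.0]]
ft_force: [-0.8, -0.5, -0.3]
gripper_width: 0.821
```

```bash
python3 p.py .546 .150 .125 -3
```

```text
t 42.2 pos [0.5454 0.1504 0.1552] f [-0.8 -0.5 -0.3] w 71.4 j1,6 [  32.   24.  -18.    0.  -48. -125.]
[0.546, 0.15, 0.125, -3.0] turn [-0.2 -0.2  0. ] shift [-0.001 -0.     0.03 ]
```

Call:
{"method": "apply_moves", "body": {"rows": [[0,0,0,0,0,0.012,0.072],[0,0,0,0,0,0.024,0.072],[0,0,0,0,0,0.03,0.072],[0,0,0,0,0,0.0305,0.065],[0,0,0,0,0,0.0305,0.055],[0,0,0,0,0,0.0305,0.045],[0,0,0,0,0,0.0305,0.04],[0,0,0,0,0,0.0305,0.04],[0,0,0,0,0,0.0305,0.04],[0,0,0,0,0,0.0305,0.04]], "grip_force": 12}}

```text
clock: 43.2
position: [0.5456, 0.1505, 0.1253]
ee_rot: [[-0.999, 0.052, -0.003], [0.052, 0.999, -0.002], [0.003, -0.002, -1.0]]
ft_force: [-0.7, -0.6, 3.4]
gripper_width: 0.574
```

Call:
{"method": "apply_moves", "body": {"rows": [[0,0,0,0,0,0,0.04],[0,0,0,0,0,-0.01,0.04],[0,0,0,0,0,-0.03,0.04],[0,0,0,0,0,-0.05,0.04],[0,0,0,0,0.01,-0.06,0.04],[0,0,0,0.01,0.035,-0.06,0.04],[0,0,0,0.025,0.07,-0.06,0.04],[0,0,-0.5,0.04,0.11,-0.06,0.04],[0,0,-1,0.055,0.15,-0.06,0.04],[0,0,-1.5,0.065,0.185,-0.06,0.04]]}}

```text
clock: 44.2
position: [0.4891, 0.3411, 0.185]
ee_rot: [[-1.0, 0.024, -0.003], [0.024, 1.0, -0.002], [0.003, -0.002, -1.0]]
ft_force: [0.7, 0.3, -0.9]
gripper_width: 0.578
```

```bash
python3 p.py .460 .408 .0845 2
```

```text
t 44.2 pos [0.4891 0.3411 0.185 ] f [ 0.7  0.3 -0.9] w 50.3 j1,6 [  50.   25.  -12.   -0.  -54. -142.]
[0.46, 0.408, 0.0845, 2.0] turn [-0.1 -0.2 -3.4] shift [0.03  0.066 0.1  ]
```

Call:
{"method": "apply_moves", "body": {"rows": [[0,0,-1,0.01,0.02,0,0.04],[0,0,-2,0.02,0.045,0,0.04],[0,0,-3,0.028,0.062,0.01,0.04],[0,0,-3.4,0.03,0.066,0.03,0.04],[0,0,-3.4,0.03,0.066,0.055,0.04],[0,0,-3.4,0.03,0.066,0.078,0.04],[0,0,-3.4,0.03,0.066,0.09,0.04],[0,0,-3.4,0.03,0.066,0.096,0.04],[0,0,-3.4,0.03,0.066,0.098,0.04],[0,0,-3.4,0.03,0.066,0.098,0.04]]}}

```text
clock: 45.2
position: [0.4607, 0.4078, 0.0875]
ee_rot: [[-0.999, -0.035, -0.002], [-0.035, 0.999, -0.001], [0.002, -0.001, -1.0]]
ft_force: [-0.2, 0.2, 0.1]
gripper_width: 0.576
```

```bash
python3 p.py .460 .408 .0845 2
```

```text
t 45.2 pos [0.4607 0.4078 0.0875] f [-0.2  0.2  0.1] w 50.1 j1,6 [  57.   33.  -14.   -0.  -43. -144.]
[0.46, 0.408, 0.0845, 2.0] turn [-0.1 -0.1  0. ] shift [0.001 0.    0.003]
```

Call:
{"method": "apply_moves", "body": {"rows": [[0,0,0,0,0,0.002,0.04],[0,0,0,0,0,0.0035,0.04],[0,0,0,0,0,0.0035,0.04],[0,0,0,0,0,0.0035,0.06],[0,0,0,0,0,0.0035,0.065],[0,0,0,0,0,0.0035,0.065],[0,0,0,0,0,0,0.07],[0,0,0,0,0,-0.03,0.07],[0,0,0,0,-0.01,-0.065,0.07],[0,0,0,-0.02,-0.04,-0.095,0.07]]}}

```text
clock: 46.2
position: [0.4815, 0.3703, 0.1843]
ee_rot: [[-0.999, -0.04, -0.001], [-0.04, 0.999, -0.0], [0.001, -0.0, -1.0]]
ft_force: [1.1, 0.2, 0.7]
gripper_width: 0.804
```

```bash
python3 p.py .642 .150 .16 -3
python3 - <<'E'
from m import *
o=snap("n")
for n,roi in(("top",(150,190,385,320)),("side",(120,180,420,380))):
    I,D=o[n]
    for c in blobs(I,(13,165,185),(24,255,255),60,roi):
        u,v=cen(c); p=dep(n,u,v,D[int(v),int(u)]);print(n,(round(u),round(v)),rect(n,c,.069 if p[1]<.24 else .028),p.round(3))
E
```

```text
t 46.2 pos [0.4815 0.3703 0.1843] f [1.1 0.2 0.7] w 69.9 j1,6 [  53.   26.  -10.   -0.  -54. -140.]
[0.642, 0.15, 0.16, -3.0] turn [-0.  -0.1  5.3] shift [-0.152 -0.226  0.024]
top (181, 285) (446, 408, 51, 50, -88.1) [0.446 0.407 0.026]
top (291, 224) (635, 55, 74, 41, -4.2) [0.635 0.055 0.068]
top (262, 222) (641, 147, 72, 44, -0.4) [0.642 0.148 0.064]
side (210, 339) (467, 407, 80, 51, 0.6) [0.464 0.408 0.029]
side (254, 237) (647, 141, 79, 30, -3.3) [0.647 0.139 0.068]
side (280, 225) (639, 57, 75, 45, -4.4) [0.633 0.06  0.072]
```

First one is flat on the board at (0.463, 0.408), top at 0.028. Next is the waffle at (0.642, 0.149).

Call:
{"method": "apply_moves", "body": {"rows": [[0,0,0.5,-0.02,-0.03,0,0.07],[0,0,1,-0.04,-0.06,0,0.07],[0,0,2,-0.065,-0.095,0,0.07],[0,0,3,-0.09,-0.13,0,0.07],[0,0,4,-0.115,-0.17,0,0.07],[0,0,5,-0.135,-0.205,0,0.07],[0,0,5.3,-0.149,-0.224,0.01,0.07],[0,0,5.3,-0.152,-0.227,0.02,0.07],[0,0,5.3,-0.152,-0.227,0.026,0.07],[0,0,5.3,-0.152,-0.227,0.03,0.07]]}}

```text
clock: 47.3
position: [0.644, 0.1473, 0.1563]
ee_rot: [[-0.998, 0.058, 0.003], [0.058, 0.998, 0.005], [-0.002, 0.005, -1.0]]
ft_force: [-0.1, 0.4, 0.4]
gripper_width: 0.805
```

```bash
python3 p.py .642 .149 .125 -3
```

```text
t 47.3 pos [0.644  0.1473 0.1563] f [-0.1  0.4  0.4] w 70.1 j1,6 [  27.   32.   -4.   -0.  -54. -120.]
[0.642, 0.149, 0.125, -3.0] turn [ 0.3  0.1 -0.3] shift [0.002 0.001 0.031]
```

Call:
{"method": "apply_moves", "body": {"rows": [[0.3,0.1,0,0.002,0.001,0.012,0.07],[0.3,0.1,0,0.002,0.001,0.024,0.07],[0.3,0.1,0,0.002,0.001,0.031,0.07],[0.3,0.1,0,0.002,0.001,0.032,0.065],[0.3,0.1,0,0.002,0.001,0.032,0.055],[0.3,0.1,0,0.002,0.001,0.032,0.045],[0.3,0.1,0,0.002,0.001,0.032,0.04],[0.3,0.1,0,0.002,0.001,0.032,0.04],[0.3,0.1,0,0.002,0.001,0.032,0.04],[0.3,0.1,0,0.002,0.001,0.032,0.04]]}}

```text
clock: 48.3
position: [0.6425, 0.1487, 0.1249]
ee_rot: [[-0.998, 0.058, 0.002], [0.058, 0.998, -0.0], [-0.002, -0.0, -1.0]]
ft_force: [-0.2, 0.7, 1.3]
gripper_width: 0.573
```

```bash
python3 p.py .456 .322 .19 2
```

```text
t 48.3 pos [0.6425 0.1487 0.1249] f [-0.2  0.7  1.3] w 49.9 j1,6 [  27.   34.   -6.    0.  -50. -120.]
[0.456, 0.322, 0.19, 2.0] turn [-0.   0.1 -5.3] shift [ 0.196  0.162 -0.065]
```

Call:
{"method": "apply_moves", "body": {"rows": [[0,0,0,0,0,-0.01,0.04],[0,0,0,0,0,-0.03,0.04],[0,0,0,0,0,-0.05,0.04],[0,0,-0.5,0.01,0.015,-0.06,0.04],[0,0,-1,0.025,0.045,-0.06,0.04],[0,0,-2,0.045,0.08,-0.06,0.04],[0,0,-3,0.068,0.118,-0.06,0.04],[0,0,-4,0.085,0.148,-0.055,0.04],[0,0,-4,0.094,0.164,-0.045,0.04],[0,0,-4,0.096,0.168,-0.035,0.04]]}}

```text
clock: 49.3
position: [0.5549, 0.3241, 0.1593]
ee_rot: [[-1.0, -0.015, 0.002], [-0.015, 1.0, 0.0], [-0.002, 0.0, -1.0]]
ft_force: [-0.5, -0.4, -0.3]
gripper_width: 0.572
```

```bash
python3 p.py .556 .322 .0842 1
```

```text
t 49.3 pos [0.5549 0.3241 0.1593] f [-0.5 -0.4 -0.3] w 49.8 j1,6 [  45.   30.   -7.    0.  -53. -134.]
[0.556, 0.322, 0.0842, 1.0] turn [ 0.   0.1 -0.2] shift [-0.001 -0.002  0.075]
```

Call:
{"method": "apply_moves", "body": {"rows": [[0,0,0,-0.001,-0.002,0.015,0.04],[0,0,0,-0.001,-0.002,0.035,0.04],[0,0,0,-0.001,-0.002,0.055,0.04],[0,0,0,-0.001,-0.002,0.067,0.04],[0,0,0,-0.001,-0.002,0.073,0.04],[0,0,0,-0.001,-0.002,0.075,0.04],[0,0,0,-0.001,-0.002,0.0755,0.04],[0,0,0,-0.001,-0.002,0.0755,0.055],[0,0,0,-0.001,-0.002,0.0755,0.065],[0,0,0,-0.001,-0.002,0.0755,0.065]]}}

```text
clock: 50.3
position: [0.5562, 0.3224, 0.0845]
ee_rot: [[-1.0, -0.015, 0.003], [-0.015, 1.0, 0.001], [-0.003, 0.001, -1.0]]
ft_force: [0.1, -0.0, 0.1]
gripper_width: 0.713
```

Call:
{"method": "apply_moves", "body": {"rows": [[0,0,0,0,0,-0.005,0.065],[0,0,0,0,0,-0.02,0.07],[0,0,0,0,0,-0.05,0.07],[0,0,0,0,-0.01,-0.08,0.07],[0,0,0.5,-0.01,-0.04,-0.095,0.07],[0,0,1.5,-0.02,-0.08,-0.095,0.07],[0,0,2.5,-0.035,-0.125,-0.095,0.07],[0,0,3.5,-0.05,-0.17,-0.095,0.07],[0,0,4,-0.06,-0.21,-0.095,0.07],[0,0,4,-0.07,-0.24,-0.095,0.07]]}}

```text
clock: 51.3
position: [0.63, 0.0809, 0.1812]
ee_rot: [[-0.998, 0.056, 0.004], [0.057, 0.998, 0.001], [-0.004, 0.002, -1.0]]
ft_force: [1.2, 0.0, -0.1]
gripper_width: 0.806
```

```bash
python3 p.py .638 .0575 .125 -3.5
python3 - <<'E'
from m import *
o=snap("q")
for n,roi in(("top",(150,190,385,320)),("side",(120,180,420,380))):
    I,D=o[n]
    for c in blobs(I,(13,165,185),(24,255,255),60,roi):
        u,v=cen(c); p=dep(n,u,v,D[int(v),int(u)]);print(n,(round(u),round(v)),rect(n,c,.069 if p[1]<.24 else .028),p.round(3))
E
```

```text
t 51.3 pos [0.63   0.0809 0.1812] f [ 1.2  0.  -0.1] w 70.2 j1,6 [  22.   28.   -7.    0.  -55. -115.]
[0.638, 0.0575, 0.125, -3.5] turn [0.1 0.2 0.3] shift [-0.009 -0.023  0.056]
top (182, 280) (462, 407, 82, 48, 2.2) [0.463 0.408 0.025]
top (204, 254) (550, 334, 66, 26, 1.7) [0.548 0.337 0.026]
top (290, 232) (609, 57, 40, 21, 81.3) [0.607 0.057 0.077]
side (210, 339) (467, 407, 81, 51, 0.6) [0.46  0.41  0.034]
side (217, 298) (563, 321, 83, 51, 1.0) [0.563 0.32  0.026]
side (280, 225) (639, 57, 76, 45, -4.4) [0.635 0.058 0.07 ]
```

Call:
{"method": "apply_moves", "body": {"rows": [[0,0,0,-0.005,-0.012,0.005,0.07],[0,0,0,-0.008,-0.023,0.015,0.07],[0,0,0.3,-0.008,-0.023,0.03,0.07],[0,0,0.3,-0.008,-0.023,0.045,0.07],[0,0,0.3,-0.008,-0.023,0.054,0.07],[0,0,0.3,-0.008,-0.023,0.057,0.065],[0,0,0.3,-0.008,-0.023,0.057,0.055],[0,0,0.3,-0.008,-0.023,0.057,0.045],[0,0,0.3,-0.008,-0.023,0.057,0.04],[0,0,0.3,-0.008,-0.023,0.057,0.04]]}}

```text
clock: 52.4
position: [0.6378, 0.0566, 0.1247]
ee_rot: [[-0.998, 0.065, 0.006], [0.065, 0.998, 0.001], [-0.006, 0.002, -1.0]]
ft_force: [0.2, 0.8, 0.9]
gripper_width: 0.571
```

Call:
{"method": "apply_moves", "body": {"rows": [[0,0,0,0,0,0,0.04],[0,0,0,0,0,0,0.04],[0,0,0,0,0,-0.01,0.04],[0,0,0,0,0,-0.03,0.04],[0,0,0,0,0,-0.05,0.04],[0,0,-0.5,0.01,0.015,-0.06,0.04],[0,0,-1,0.03,0.045,-0.06,0.04],[0,0,-2,0.055,0.08,-0.06,0.04],[0,0,-3,0.085,0.115,-0.06,0.04],[0,0,-4,0.115,0.15,-0.06,0.04]]}}

```text
clock: 53.4
position: [0.5307, 0.2152, 0.1846]
ee_rot: [[-1.0, -0.006, 0.006], [-0.006, 1.0, 0.002], [-0.006, 0.002, -1.0]]
ft_force: [0.3, 1.0, -0.4]
gripper_width: 0.572
```

```bash
python3 p.py .460 .322 .0842 2
```

```text
t 53.4 pos [0.5307 0.2152 0.1846] f [ 0.3  1.  -0.4] w 49.8 j1,6 [  38.   23.  -16.    0.  -51. -128.]
[0.46, 0.322, 0.0842, 2.0] turn [ 0.1  0.3 -1.7] shift [0.071 0.107 0.1  ]
```

Call:
{"method": "apply_moves", "body": {"rows": [[0,0,-0.5,0.015,0.025,0,0.04],[0,0,-1,0.035,0.055,0,0.04],[0,0.3,-1.7,0.055,0.085,0.005,0.04],[0,0.3,-1.7,0.07,0.102,0.015,0.04],[0,0.3,-1.7,0.074,0.105,0.035,0.04],[0,0.3,-1.7,0.074,0.105,0.06,0.04],[0,0.3,-1.7,0.074,0.105,0.08,0.04],[0,0.3,-1.7,0.074,0.105,0.09,0.04],[0,0.3,-1.7,0.074,0.105,0.095,0.04],[0,0.3,-1.7,0.074,0.105,0.096,0.04]]}}

```text
clock: 54.4
position: [0.4567, 0.3201, 0.0884]
ee_rot: [[-0.999, -0.036, 0.001], [-0.036, 0.999, 0.002], [-0.001, 0.002, -1.0]]
ft_force: [0.4, 0.5, -1.6]
gripper_width: 0.572
```

```bash
python3 p.py .457 .320 .0842 2
```

```text
t 54.4 pos [0.4567 0.3201 0.0884] f [ 0.4  0.5 -1.6] w 49.7 j1,6 [  52.   29.  -23.   -0.  -38. -140.]
[0.457, 0.32, 0.0842, 2.0] turn [0.1 0.1 0. ] shift [-0.    -0.     0.004]
```

Call:
{"method": "apply_moves", "body": {"rows": [[0,0,0,0,0,0.003,0.04],[0,0,0,0,0,0.0045,0.04],[0,0,0,0,0,0.0045,0.04],[0,0,0,0,0,0.0045,0.055],[0,0,0,0,0,0.0045,0.062],[0,0,0,0,0,0.0045,0.062],[0,0,0,0,0,0,0.062],[0,0,0,0,0,-0.03,0.062],[0,0,0,0,0,-0.07,0.062],[0,0,0,0,-0.03,-0.11,0.062]]}}

```text
clock: 55.4
position: [0.4582, 0.2919, 0.2]
ee_rot: [[-0.999, -0.039, 0.002], [-0.039, 0.999, 0.002], [-0.003, 0.002, -1.0]]
ft_force: [1.3, -0.1, 0.1]
gripper_width: 0.711
```

Call:
{"method": "apply_moves", "body": {"rows": [[0,0,0,0,-0.04,-0.02,0.062],[0,0,0,0,-0.085,-0.03,0.062],[0,0,0,0,-0.13,-0.04,0.062],[0,0,0,0,-0.175,-0.04,0.062],[0,0,0,0,-0.22,-0.04,0.062],[0,0,0,0,-0.265,-0.04,0.062],[0,0,0,0,-0.31,-0.04,0.062],[0,0,0,0,-0.355,-0.04,0.062],[0,0,0,0,-0.4,-0.04,0.062],[0,0,0,0,-0.44,-0.04,0.062]]}}

```text
clock: 56.4
position: [0.4749, -0.1499, 0.2396]
ee_rot: [[-0.999, -0.039, 0.003], [-0.039, 0.999, 0.002], [-0.004, 0.002, -1.0]]
ft_force: [0.1, 0.5, -0.3]
gripper_width: 0.707
```

Call:
{"method": "apply_moves", "body": {"rows": [[0,0,0,0,-0.04,0,0.062],[0,0,0,0,-0.085,0,0.062],[0,0,0,0,-0.12,0,0.062],[0,0,0,0,-0.14,0,0.062],[0,0,0,0,-0.15,0,0.062],[0,0,0,0,-0.15,0,0.062],[0,0,0,0,-0.15,0,0.062],[0,0,0,0,-0.15,0,0.062],[0,0,0,0,-0.15,0,0.062],[0,0,0,0,-0.15,0,0.062]]}}

```text
clock: 57.4
position: [0.4808, -0.2991, 0.2395]
ee_rot: [[-0.999, -0.04, 0.004], [-0.04, 0.999, 0.002], [-0.004, 0.002, -1.0]]
ft_force: [-0.6, -0.2, -1.1]
gripper_width: 0.716
```

```bash
python3 p.py
python3 - <<'E'
from m import *
o=snap("z"); im,d=o["top"]
for n,roi in(("top",(150,190,385,320)),("side",(120,180,420,380))):
    I,D=o[n]
    for c in blobs(I,(13,165,185),(24,255,255),60,roi):
        u,v=cen(c); p=dep(n,u,v,D[int(v),int(u)]);print(n,(round(u),round(v)),rect(n,c,.069 if p[1]<.24 else .028),p.round(3))
pts=np.array([dep("top",u,v,d[v,u]) for v in range(262,305) for u in range(255,292) if d[v,u]>0])
pts=pts[(pts[:,2]>.066)&(pts[:,2]<.1)]; bar=pts[pts[:,0]<.485]
print("handle",len(bar),cv2.minAreaRect((bar[:,:2]*1000).astype(np.float32)),np.polyfit(bar[:,0],bar[:,1],1)[0]*57.3)
E
```

```text
t 57.4 pos [ 0.4808 -0.2991  0.2395] f [-0.6 -0.2 -1.1] w 62.3 j1,6 [-16.  19. -12.  -0. -59. -72.]
top (209, 282) (457, 321, 81, 48, 1.4) [0.456 0.32  0.032]
top (182, 280) (462, 407, 79, 48, 1.9) [0.462 0.407 0.026]
top (209, 250) (558, 322, 82, 52, 1.4) [0.559 0.322 0.027]
side (210, 339) (467, 407, 82, 51, 1.0) [0.464 0.408 0.03 ]
side (244, 320) (460, 319, 81, 51, 1.6) [0.458 0.32  0.029]
side (217, 298) (563, 321, 83, 52, 0.7) [0.561 0.321 0.028]
handle 199 ((443.5039978027344, 113.21728515625), (22.269262313842773, 83.91567993164062), 86.37897491455078) -4.12408749406278
```

View pics/z_top.png

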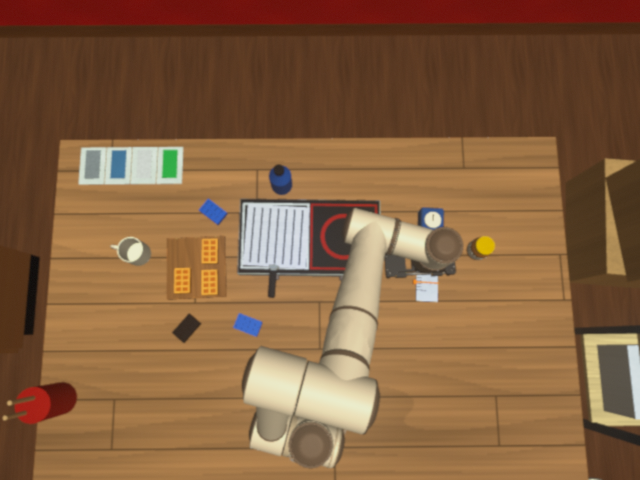

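View pics/z_side.png

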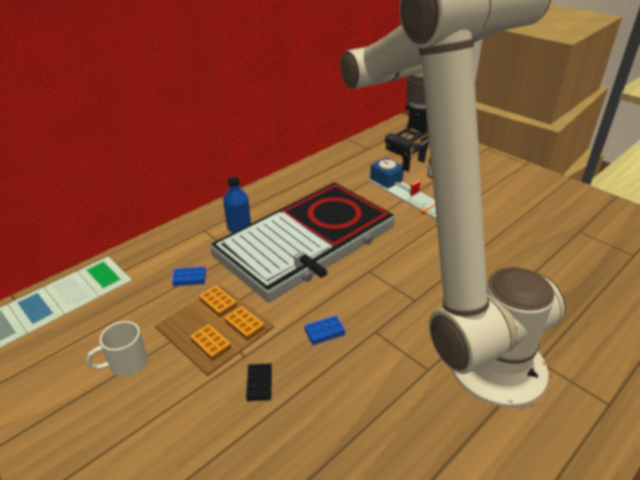

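Final views: all three waffles lie flat on the board at top-view pixels (209,282), (182,280) and (209,250). The pan is in the white frame, the tab is home in the side view at (415,188), and bottle, mug and jar have not moved. Handing in.

```bash
python3 -c "
from rig import job
print(job.job_done())"
```

```text
the job is handed in; nothing more can be done
None
```

I ran the whole job in order and handed it in at about 57 s on the robot's clock. No verdict is reported, so the results below are from my own last checks.

**What I did**
- Only three waffles were present. I laid them flat on the pan.
- I slid the pan by its handle onto the burner, where its measured centre was about 1 mm off, and let go.
- I pulled the tab about 75 mm and held it there for about 2.5 s. It then ran home with the pan still on the burner.
- I slid the pan back to the white frame and put the waffles back on the board.

**What the last checks showed**
- **Waffles:** they lie flat at (0.457, 0.320), (0.463, 0.408) and (0.559, 0.322), about 10 mm or more apart. Their tops are near 0.028, and both views agree.
- **Pan:** its centre is at about (0.600, 0.103), roughly 5 mm from the white frame's centre.
- **Tab and bystanders:** the tab is home, the bottle, mug and jar are where they were, and the gripper is open and clear of everything.

**Where checks disagreed or were missing**
- **Tab and pointer:** my first reading of the tab position was about 4 mm off because it included the tab's front face. I corrected it from the tab's top and the ruler ticks, which give 74 to 76 mm for the pointer.
- **The hold itself:** the arm hid nearly all of the tab while I held it, so how level it was rests on how far the arm moved and on a later picture of the tab running home. Both fit 73 to 75 mm.

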